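# Clip the judges' key fobs onto the snap hook in the key case

## Robot

A 6-joint arm with a two-finger parallel gripper is mounted at the origin on the work surface. World frame = base frame: x ahead of the robot, y to its left, z up, the work surface at z = 0. Lengths are in mm, angles in rad, forces in N, time in s.
With the tool pointing down it reaches from about 200 to 875 mm from the base axis. Payload 3.4 kg.
Tool frame: the origin (TCP) lies midway between the tips of the shut fingers; the grasp point (between the pads) lies 19 mm behind it; z points along the fingers, y is the line along which they close (so a half turn about z gives the same grasp; the last joint's range is limited). The gripper opens to 94 mm and grips with 3 to 60 N. Pads are 16 mm wide; open, the fingers measure 119 mm over their backs; the gripper's body (75 mm by 177 mm) begins 78 mm behind the grasp point.
Start: joints at [1.184, 0.276, 1.505, -0, 1.361, -0.121], TCP at [151.058, 554.839, 205.493] pointing down, gripper open.
Joint ranges: [-2.89, 2.89], [-0.75, 2.08], [0.22, 2.7], [-1.18, 4.32], [0.11, 2.71], [-2.7, 2.7]. Speed limits (rad/s): [2.57, 2.57, 3.14, 3.14, 3.14, 3.14].

## Interface

Orientations are given as a unit quaternion [w, x, y, z].
In Python, from bench import arm, read_camera, nets gives the robot as it stands. The module is installed in compiled form; this text tells all that it offers.
- The arm moves only by the tool drive_tool, never from a script. Its argument "steps" is a list of rows, each a list of 7 numbers: the closure, from 0 (fully open) to 1 (shut), then the shift along the tool's x, y, z normalised to -1 to 1, where 1 is 0.15 m, then the turn, a rotation vector about the tool's x, y, z normalised to -1 to 1, where 1 is pi rad. In form: [[jaw, dx, dy, dz, ax, ay, az], ...]. A call has 1 to 5 rows; each row shifts and turns the commanded pose from where the row before left it, along the tool's axes as they then stand; what a row does not reach is not made up. A row lasts 1/8 s, in which the tool goes at most 62.5 mm and 10.7 degrees, less where a joint would pass 70% of its speed; a pose out of reach is approached as far as the arm can. A call with a number of a shift or a turn outside -1 to 1 is refused whole. A call with a gripper value outside its range is refused whole. The fingers move at their own pace and stop on an object; "newtons" is the grip in N (left out, the last holds). Time passes only in rows, so rows that do not move let the fingers close. It gives the time, the measured TCP pose, the force, the opening and the grip force at its end, in the units of the state.
- arm.read_state(): the state, without advancing time (a new reading comes with each control period).
- read_camera(name): name is "scene" or "top"; returns a dict with "img" (420x560x3 uint8, red, green, blue), "z_map" (420x560 float32, mm along the optical axis (not along the pixel's ray), 0 where there is no reading), "fx", "fy", "cx", "cy" (pixels), "origin" and "rotation" of the camera in the world. Camera axes: x right, y down, z forward; pixel columns grow to the right and rows downward; lengths in mm; the calibration is good to about 2 mm. A picture is of the moment at which its call begins.
- arm.job_done(): hands the job in; it is judged then, once.
Trained networks look in a picture, given as the dict that the camera call returned (one of the last four; its "shot" number tells which), for a name from the list of things; names that differ only in an ending like _2 or _b are one class to them, and where a whole thing is asked for, a point or a joint stands for the part that bears it (a point fixed in the world has none). Each returns a list of dicts, best first, with "conf" (0 to 1); they miss things now and then, are a little off and sometimes report something else, mostly with a low value. They report only what shows in the picture. A call takes as long as a camera call. They do not tell look-alikes from the thing itself.
- nets.recognise(picture, name): "bbox" ([left, top, width, height] as shares, 0 to 1, of the picture: columns of its width, rows of its height, round what is visible of it).
- nets.cut_out(picture, name): "region" (420x560 bool, what is visible of it) and "bbox" ([left, top, width, height] as shares, 0 to 1, of the picture: columns of its width, rows of its height, round what is visible of it).
- nets.spot_point(picture, name): "location" ([column, row] as shares, 0 to 1, of the picture: columns of its width, rows of its height: a listed point, or the origin of a listed thing).
The state is a dict: "t": time; "q": joint angles; "joint_velocities": joint speeds; "joint_efforts": joint torques, N m; "eef_pos": TCP position; "ee_rot": TCP orientation; "contact_force": force on the tool from outside, world axes, zero at the start; "moment": the same for the moment, N m; "gripper_width": finger opening in mm; "finger_force": force on a finger pad.
Only numpy, scipy, OpenCV 4.12 (cv2) and the standard library are available. Lean on these libraries where they do the work, as an engineer would, in place of code of your own. Each camera call takes 0.05 s, during which the arm holds its last target. There are 200 camera calls.

## Task

The judging is over: lift the lid of the grey key case open until it rests on its stop, then pick up every wooden key fob lying on the table and push its ring through the sprung gate of the snap hook inside the lid. When you finish, every fob must hang by its ring from the hook with the gate snapped shut and the lid still open, and the bottles, jars and mug must be left standing about where they were.

Things in the scene. Friction and masses are not known exactly. Their poses are not given: they have to be found in the camera images.
- lid (a joint): Hinge of the lid of the painted-metal key case: 0 = shut, 1.70 rad = resting on its stop, leaning about 7 deg back past upright. A friction hinge: the lid stays where it is left; lifting takes 3 to 4 N at the handle.
- lid_handle (a point): Middle of the lid's black bar handle: round, 12 mm thick, 100 mm long, parallel to the hinge and 210 mm from its axis, 45 mm out from the lid's front edge in the lid's plane (points to the robot when shut, up when open), 4 mm above the lid's underside; 39 mm free behind it. Axes of the lid: x from handle to hinge, y along the hinge (turning about +y opens), z out of the lid's top face.
- lid_hinge (a point): Middle of the lid's hinge axis, at the upper far edge of the case, 100 mm above the table. Axes as lid_handle. The case is 165 mm (front to back) x 200 mm wide x 100 mm high with 6 mm walls, open inside; it does not move when worked.
- gate (a joint): Sprung gate of the snap hook: 0 = shut; grows as it is pushed inward (towards the lid), at most 1.0 rad. A 7 mm thick bar 38 mm long, hinged at its lower end when the lid is open; at its free end it takes 2.5 N to start and about 5 N to open 0.7 rad.
- hook_mouth (a point): Where to enter the steel snap hook: on the shut gate's centre line, 36.5 mm from its pivot, 58 mm out from the lid's inner face. Axes as lid_handle: lid open, x points down, z away from the robot into the hook. The fixed nose begins 7 mm above. A 5 mm bar pushed in level here (3 mm up or down will do) is past the gate at 25 mm; the hook's back stops it at 44 mm.
- hook_mid (a point): Middle of the shut gate, 18.5 mm below hook_mouth (lid open). Axes as lid_handle. The hook is a loop of 7 mm bar, 70 mm tall, on the lid's inner face, its gate facing the robot when the lid is open. Rings that are in slide down to the gate's pivot and hang there.
- fob0_mid (a point): Key fob lying flat: a plain wooden block 60 x 30 x 16 mm with a rigid oval steel ring fixed in one end; 50 g. The point is the centre of the block; x along its length towards the ring, z up or down out of its flat faces. May be absent.
- fob0_ring (a point): Centre of that fob's ring hole, 51.5 mm from the block's centre along x. Ring bar 5 mm thick, in the plane of the block's middle; hole 44 mm long (x) and 30 mm wide (y); the far bar's centre line is 76.5 mm from the block's centre, straight over 18 mm.
- fob1_mid (a point): Key fob lying flat: a plain wooden block 60 x 30 x 16 mm with a rigid oval steel ring fixed in one end; 50 g. The point is the centre of the block; x along its length towards the ring, z up or down out of its flat faces. May be absent.
- fob1_ring (a point): Centre of that fob's ring hole, 51.5 mm from the block's centre along x. Ring bar 5 mm thick, in the plane of the block's middle; hole 44 mm long (x) and 30 mm wide (y); the far bar's centre line is 76.5 mm from the block's centre, straight over 18 mm.
- fob2_mid (a point): Key fob lying flat: a plain wooden block 60 x 30 x 16 mm with a rigid oval steel ring fixed in one end; 50 g. The point is the centre of the block; x along its length towards the ring, z up or down out of its flat faces. May be absent.
- fob2_ring (a point): Centre of that fob's ring hole, 51.5 mm from the block's centre along x. Ring bar 5 mm thick, in the plane of the block's middle; hole 44 mm long (x) and 30 mm wide (y); the far bar's centre line is 76.5 mm from the block's centre, straight over 18 mm.
- fob3_mid (a point): Key fob lying flat: a plain wooden block 60 x 30 x 16 mm with a rigid oval steel ring fixed in one end; 50 g. The point is the centre of the block; x along its length towards the ring, z up or down out of its flat faces. May be absent.
- fob3_ring (a point): Centre of that fob's ring hole, 51.5 mm from the block's centre along x. Ring bar 5 mm thick, in the plane of the block's middle; hole 44 mm long (x) and 30 mm wide (y); the far bar's centre line is 76.5 mm from the block's centre, straight over 18 mm.
- fob4_mid (a point): Key fob lying flat: a plain wooden block 60 x 30 x 16 mm with a rigid oval steel ring fixed in one end; 50 g. The point is the centre of the block; x along its length towards the ring, z up or down out of its flat faces. May be absent.
- fob4_ring (a point): Centre of that fob's ring hole, 51.5 mm from the block's centre along x. Ring bar 5 mm thick, in the plane of the block's middle; hole 44 mm long (x) and 30 mm wide (y); the far bar's centre line is 76.5 mm from the block's centre, straight over 18 mm.
- water: Bystander: clear water bottle, 62 mm across, 170 mm tall. Origin at the centre of its underside.
- jar_a: Bystander: small glass jar with black cap, 54 mm across, 60 mm tall. Origin at the centre of its underside.
- jar_b: Bystander: small glass jar as jar_a. Origin at the centre of its underside.
- jar_c: Bystander: small glass jar as jar_a. Origin at the centre of its underside.
- mug: Bystander: white espresso mug, 68 mm across, 58 mm tall. Origin at the centre of its underside.
- lotion: Bystander: white bottle, 60 mm across, 160 mm tall. Origin at the centre of its underside.
Mind the look-alikes: they are no part of the job. Leave any purple look-alike of the part that bears fob1_mid alone. What is shaped like the part that bears fob0_mid but pink or yellow is not meant.

How it is judged:
By the outcome, as a careful person would: the job done as asked, in the order asked, and still so for the second after the job is handed in, with the robot touching nothing.
Of fob0, fob1, fob2, fob3, fob4 only 4 to 5 are there at a start; the rules pass over those that are not, and their reading is None.
At some moment in a run one of fob0, fob1, fob2, fob3, fob4 may be knocked a few centimetres aside while the robot is not near it.
It also fails if it takes over 210 s, if anything falls off the work surface, if the arm or the gripper's body presses on something with over 40 N, if the wrist force passes 120 N, or if a joint passes its speed limit or range.

## Working session

There is one attempt and no reset: what is moved stays moved. The work goes in short steps, Python scripts to look and compute and a tool call to move; the robot and the scene stay as the last step left them, time stands still between calls to the robot, and variables do not carry over. Pictures are saved under pics/ and viewed, at most 14 in all, crops included, and the job is handed in when it is done.

Besides the shell and the picture viewer there is one more tool, called after "Request:" as a command line: name --pt "numbers of a row" for each row, then --argument value for the rest. drive_tool: Moves the arm, as the interface text tells. Scaled input: -1 to 1 covers 0.15 m each way for a shift and pi rad each way for a turn. Its arguments: {"type":"object","properties":{"steps":{"type":"array","items":{"type":"array","items":{"type":"number","minimum":-1,"maximum":1}}},"newtons":{"type":"number"}},"required":["steps"]}

```bash
mkdir -p pics; cat > h.py <<'E'
import numpy as np, cv2
from bench import arm, read_camera, nets
from scipy.spatial.transform import Rotation as R
def world(p,u,v,z=None):
    if z is None: z=p["z_map"][int(round(v)),int(round(u))]
    c=np.array([(u-p["cx"])/p["fx"]*z,(v-p["cy"])/p["fy"]*z,z])
    return np.array(p["origin"])+Rm(p)@c
def Rm(p):
    r=np.array(p["rotation"],float)
    return r if r.shape==(3,3) else R.from_quat(r,scalar_first=True).as_matrix()
def atz(p,u,v,h):
    d=Rm(p)@np.array([(u-p["cx"])/p["fx"],(v-p["cy"])/p["fy"],1.]); o=np.array(p["origin"])
    return o+d*(h-o[2])/d[2]
def save(p,n,crop=None,s=1):
    im=p["img"][:,:,::-1]
    if crop: a,b,c,d=crop; im=im[b:d,a:c]
    cv2.imwrite("pics/"+n,cv2.resize(im,None,fx=s,fy=s,interpolation=cv2.INTER_CUBIC))
def proj(p,w):
    c=Rm(p).T@(np.array(w)-np.array(p["origin"])); return p["fx"]*c[0]/c[2]+p["cx"],p["fy"]*c[1]/c[2]+p["cy"]
E
python3 - <<'E'
from h import *
print(arm.read_state())
for c in("scene","top"):
    p=read_camera(c); save(p,c+"0.png",s=1.4); print(c,p["origin"],p["rotation"],p["fx"],p["cx"],p["cy"])
    for n in("fob0_mid","fob0_ring","lid_handle","lid_hinge","hook_mouth","water","jar_a","mug","lotion"):
        for d in nets.spot_point(p,n):
            u,v=d["location"][0]*560,d["location"][1]*420
            print(n,round(d["conf"],2),round(u,1),round(v,1),world(p,min(u,559),min(v,419)).round())
E
```

```text
{'t': 0.0, 'q': array([ 1.18398368e+00,  2.76609157e-01,  1.50613053e+00, -1.96312987e-05,
        1.36070148e+00, -1.20992175e-01]), 'joint_velocities': array([ 4.49106769e-04,  1.67347309e-03, -6.50895392e-04,  2.55912401e-04,
       -5.45252008e-05, -1.25323844e-03]), 'joint_efforts': array([-6.14481578e-04, -4.04582727e+01, -2.37229460e+01,  7.01014884e-02,
        3.41656292e-02, -1.36802291e-04]), 'eef_pos': array([150.84274175, 554.2658548 , 204.59771739]), 'ee_rot': array([-2.22868121e-04,  1.32517173e-01,  9.91180279e-01, -8.97037817e-04]), 'contact_force': array([-0.50056902,  0.26373937, -0.17978741]), 'moment': array([-0.02576977, -0.00215933, -0.0381485 ]), 'finger_force': 0.0, 'gripper_width': 93.78132600146262}
scene [1426.6899861   427.69850649 1672.90904468] [-0.15275229  0.52542841  0.80032028 -0.24511055] 541.5492824878743 277.59718859484855 215.96890189019956
fob0_mid 0.75 330.1 267.0 [550. 218.  15.]
fob0_mid 0.59 368.6 293.7 [595. 372.  17.]
fob0_ring 0.78 338.8 282.2 [588. 265.   5.]
fob0_ring 0.77 362.7 307.7 [641. 369.  -3.]
fob0_ring 0.7 406.0 224.1 [263. 40
[... 542 characters left out ...]
.97823869488894 280.50897027836487 203.64628349855764
fob0_mid 0.76 143.1 168.1 [599. 359.  16.]
fob0_mid 0.53 135.7 294.8 [247. 361.  15.]
fob0_mid 0.51 194.5 183.3 [556. 213.  13.]
fob0_ring 0.85 181.9 172.8 [589. 252.   2.]
fob0_ring 0.69 116.7 286.0 [270. 419.  -1.]
lid_handle 0.97 248.7 225.6 [437.  59.  -2.]
lid_hinge 0.79 268.6 149.0 [628.   2. 108.]
hook_mouth 0.33 451.4 259.0 [ 341. -487.   56.]
water 0.88 86.5 265.3 [325. 474.  72.]
water 0.27 357.2 216.1 [ 465. -249.   -2.]
jar_a 0.86 115.9 159.1 [616. 424.  48.]
jar_a 0.77 417.0 221.9 [ 442. -402.   49.]
jar_a 0.76 386.9 140.3 [ 676. -333.   38.]
mug 0.58 446.8 175.8 [ 569. -489.   57.]
lotion 0.64 453.2 258.7 [ 341. -486.   70.]
```

View pics/scene0.png

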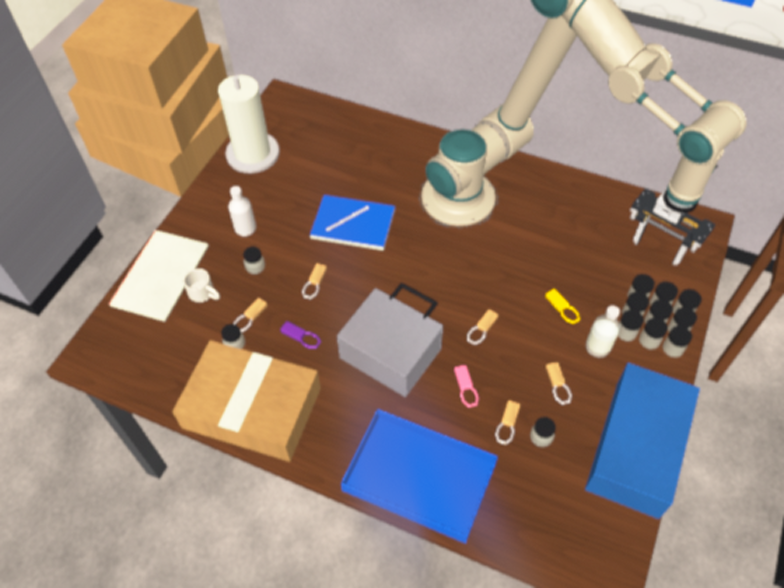

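View pics/top0.png

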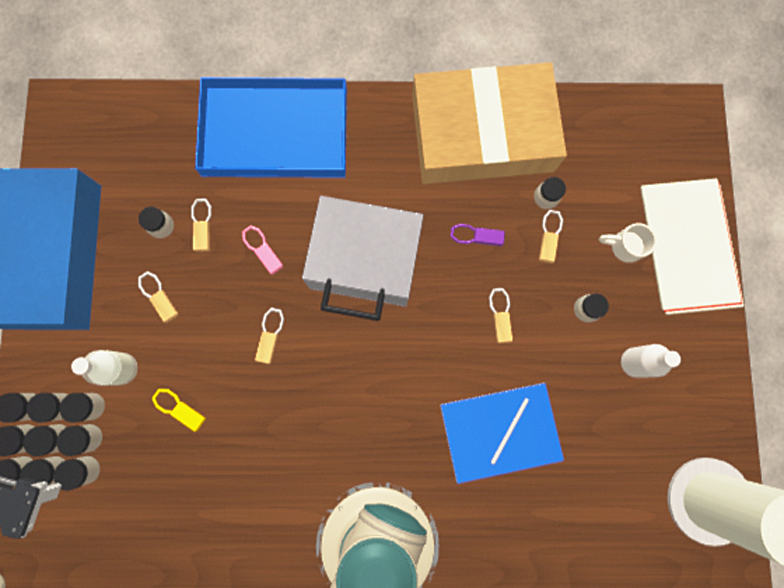

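The top picture (785 px wide) shows five plain wooden fobs: A (201,235), B (163,303), C (267,347), D (503,328) and E (549,248). The look-alikes are pink (265,256), yellow (185,415) and purple (487,236). I choose the five wooden ones. The case is at (360,250), with its black handle at (352,300).

```bash
cat >> h.py <<'E'
def fobs(p):
    hsv=cv2.cvtColor(p["img"],cv2.COLOR_RGB2HSV); H,S,V=cv2.split(hsv)
    m=((H>10)&(H<24)&(S>70)&(S<190)&(V>165)).astype(np.uint8)
    n,l,st,ce=cv2.connectedComponentsWithStats(m); out=[]
    for i in range(1,n):
        if not 90<st[i,4]<700: continue
        vs,us=np.nonzero(l==i)
        W=np.array([atz(p,u,v,16)[:2] for u,v in zip(us,vs)])
        zz=np.array([world(p,u,v)[2] for u,v in zip(us,vs)])
        (c,s,a)=cv2.minAreaRect(W.astype(np.float32)); b=cv2.boxPoints((c,s,a))
        e=[b[1]-b[0],b[2]-b[1]]; L=[np.linalg.norm(x) for x in e]; d=e[int(np.argmax(L))]; d=d/np.linalg.norm(d)
        # ring side: bright low-saturation pixels near +-51.5
        def score(sg):
            k=0
            for q in np.linspace(0,2*np.pi,40):
                w=np.array(c)+sg*d*(51.5+24.5*np.cos(q))+np.array([-d[1],d[0]])*17.5*np.sin(q)
                u,v=[int(round(t)) for t in proj(p,[*w,8])]
                if 0<=u<560 and 0<=v<420: k+=(S[v,u]<90)&(V[v,u]>130)
            return k
        s1,s2=score(1),score(-1)
        if s2>s1:d=-d
        out.append((np.array(c),np.degrees(np.arctan2(d[1],d[0])),sorted(L),np.median(zz),s1,s2,ce[i]))
    return out
E
python3 - <<'E'
from h import *
p=read_camera("top")
for f in fobs(p): print(f[0].round(1),round(f[1],1),np.round(f[2]),f[3].round(),f[4],f[5],f[6].round())
vs,us=np.mgrid[130:225,200:320]
W=np.array([world(p,u,v) for u,v in zip(us.ravel(),vs.ravel())])
k=(W[:,2]>97)&(W[:,2]<125)&(W[:,0]>400)
im=p["img"][us.ravel()*0+vs.ravel(),us.ravel()].astype(int)
lid=k&(im.mean(1)>80); han=(W[:,2]>80)&(im.mean(1)<60)
for m in(lid,han):
    print(m.sum(),np.percentile(W[m,2],[5,50,95]).round(1)); r=cv2.minAreaRect(W[m,:2].astype(np.float32)); print(r,cv2.boxPoints(r).round())
save(p,"crop1.png",(180,120,320,270),4)
E
```

```text
[600.4 357.5] 3.1 [31. 63.] 14.0 28 0 [143. 168.]
[ 578.2 -348.3] -11.5 [32. 62.] 14.0 30 0 [390. 176.]
[456.2 425.5] 34.7 [33. 63.] 14.0 27 0 [116. 218.]
[ 411.9 -244.2] 15.6 [27. 62.] 15.0 2 0 [357. 234.]
[373.9 219.4] -12.1 [32. 61.] 14.0 33 0 [189. 247.]
4698 [105.4 109.8 114. ]
((535.5084838867188, 30.75335693359375), (200.28521728515625, 209.40992736816406), 79.48712921142578) [[414. -49.]
 [620. -87.]
 [657. 110.]
 [451. 148.]]
172 [109.8 113.9 117.8]
((393.8020935058594, 46.442665100097656), (114.95332336425781, 191.5290069580078), 89.05193328857422) [[297.  -9.]
 [489. -13.]
 [491. 102.]
 [299. 105.]]
```

View pics/crop1.png

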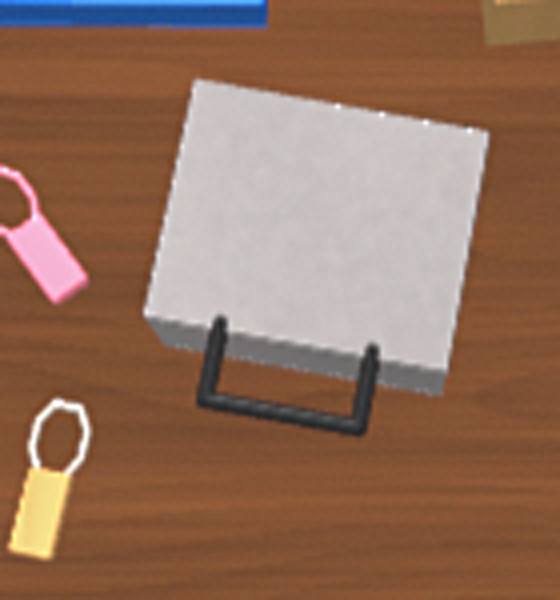

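The crop shows the case with the lid corners at (195,80), (488,132), (147,317) and (447,370). The handle bar ends are at (203,402) and (362,430). The wooden fob is C, and the pink one at (40,245) is not meant.

```bash
python3 - <<'E'
from h import *
p=read_camera("top")
f=lambda a,b,h:atz(p,180+a/4,120+b/4,h)[:2].round(1)
for q in((195,80),(488,132),(147,317),(447,370)): print("lid",f(*q,112))
for q in((203,402),(362,430)): print("han",f(*q,108))
b=read_camera("scene")
for d in nets.spot_point(p,"lid_handle")[:1]: print(atz(p,d["location"][0]*560,d["location"][1]*420,104))
for d in nets.spot_point(b,"lid_handle")[:1]: print(atz(b,d["location"][0]*560,d["location"][1]*420,104))
for d in nets.spot_point(p,"fob0_ring"): print(atz(p,d["location"][0]*560,d["location"][1]*420,8).round(),d["conf"])
for q in fobs(b): print(q[0].round(1),round(q[1],1),np.round(q[2]),q[3].round(),q[4],q[5])
save(p,"crop2.png",(335,190,385,260),8); 
E
```

```text
lid [651.4 107.6]
lid [616.6 -85.8]
lid [492.3 135.6]
lid [458.  -57.9]
han [437.6  98.9]
han [419.6  -3.2]
[425.93055271  53.24138585 104.        ]
[430.74763366  54.98532734 104.        ]
[645. 366.   8.] 0.87
[268. 414.   8.] 0.64
[593. 255.   8.] 0.6
[  15.5 -822.6] -173.9 [ 48. 215.] -552.0 0 14
[ 419.6 -249.6] 3.9 [34. 69.] 16.0 34 0
[ 584.6 -348.8] -12.9 [36. 68.] 14.0 23 0
[379.2 220.4] -13.5 [34. 69.] 15.0 34 0
[460.9 428.3] 33.8 [35. 67.] 15.0 34 0
[605.7 360.7] 2.4 [32. 68.] 15.0 35 0
```

View pics/crop2.png

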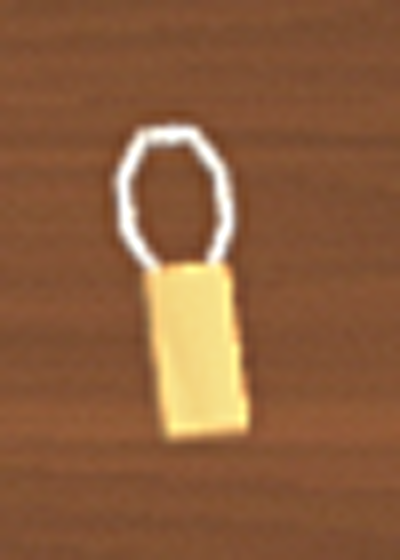

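```bash
cat >> h.py <<'E'
def down(a,tilt=0):
    "tool down, tool y at world angle a deg; tilt: deg about world axis along tool y"
    y=np.array([np.cos(np.radians(a)),np.sin(np.radians(a)),0]); z=np.array([0,0,-1.]); M=np.stack([np.cross(y,z),y,z],1)
    return R.from_rotvec(np.radians(tilt)*y)*R.from_matrix(M)
def plan(wps,pos=None,rot=None,dec=3):
    "wps: (pos,R,jaw,rows)"
    s=arm.read_state()
    if pos is None: pos=np.array(s["eef_pos"]); rot=R.from_quat(s["ee_rot"],scalar_first=True)
    rows=[]
    for tp,tr,j,n in wps:
        for k in range(n,0,-1):
            d=rot.inv().apply((np.array(tp,float)-pos)/k)/150
            rv=(rot.inv()*tr).as_rotvec()/k/np.pi
            d,rv=d.round(dec),rv.round(4)
            rows.append([j,*[float(x)+0 for x in d],*[float(x)+0 for x in rv]])
            pos=pos+rot.apply(d*150); rot=rot*R.from_rotvec(rv*np.pi)
            if np.linalg.norm(d)*150>62.4 or np.degrees(np.linalg.norm(rv)*np.pi)>10.6: print("TOO FAST")
    for i in range(0,len(rows),5): print(str(rows[i:i+5]).replace(" ",""))
    print(pos.round(1))
def show():
    s=arm.read_state(); print(round(s["t"],2),s["eef_pos"].round(1),R.from_quat(s["ee_rot"],scalar_first=True).as_rotvec(degrees=True).round(1),s["contact_force"].round(1),round(s["gripper_width"],1),round(s["finger_force"],1),s["q"].round(2))
E
python3 - <<'E'
from h import *
plan([((430,47.5,190),down(-10),.57,12),((430,47.5,85.5),down(-10),.57,3)])
E
```

```text
[[0.57,-0.224,-0.231,0.009,0.0,0.0,0.0392],[0.57,-0.25,-0.202,0.009,0.0,0.0,0.0393],[0.57,-0.273,-0.17,0.009,0.0,0.0,0.0392],[0.57,-0.292,-0.135,0.008,0.0,0.0,0.0393],[0.57,-0.306,-0.098,0.009,0.0,0.0,0.0392]]
[[0.57,-0.316,-0.059,0.008,0.0,0.0,0.0393],[0.57,-0.321,-0.02,0.009,0.0,0.0,0.0392],[0.57,-0.321,0.02,0.008,0.0,0.0,0.0393],[0.57,-0.316,0.059,0.009,0.0,0.0,0.0392],[0.57,-0.307,0.097,0.008,0.0,0.0,0.0393]]
[[0.57,-0.293,0.134,0.009,0.0,0.0,0.0392],[0.57,-0.273,0.17,0.008,0.0,0.0,0.0393],[0.57,0.0,0.0,0.232,0.0,0.0,0.0],[0.57,0.0,0.0,0.232,0.0,0.0,0.0],[0.57,0.0,0.0,0.233,0.0,0.0,0.0]]
[430.1  47.6  85.5]
```

Request:
drive_tool --pt "0.57 -0.224 -0.231 0.009 0 0 0.0392" --pt "0.57 -0.25 -0.202 0.009 0 0 0.0393" --pt "0.57 -0.273 -0.17 0.009 0 0 0.0392" --pt "0.57 -0.292 -0.135 0.008 0 0 0.0393" --pt "0.57 -0.306 -0.098 0.009 0 0 0.0392"

```text
t: 1.92
eef_pos: [267.8, 342.2, 199.0]
ee_rot: [0.0, 0.429, 0.904, 0.0]
contact_force: [-0.2, 0.1, 0.3]
gripper_width: 47.5
finger_force: 0.0
```

Request:
drive_tool --pt "0.57 -0.316 -0.059 0.008 0 0 0.0393" --pt "0.57 -0.321 -0.02 0.009 0 0 0.0392" --pt "0.57 -0.321 0.02 0.008 0 0 0.0393" --pt "0.57 -0.316 0.059 0.009 0 0 0.0392" --pt "0.57 -0.307 0.097 0.008 0 0 0.0393"

```text
t: 2.55
eef_pos: [384.2, 130.7, 192.8]
ee_rot: [0.0, 0.683, 0.731, 0.001]
contact_force: [1.0, 0.9, 0.1]
gripper_width: 40.2
finger_force: 0.0
```

Request:
drive_tool --pt "0.57 -0.293 0.134 0.009 0 0 0.0392" --pt "0.57 -0.273 0.17 0.008 0 0 0.0393" --pt "0.57 0 0 0 0 0 0" --pt "0.57 0 0 0 0 0 0"

```text
t: 3.05
eef_pos: [429.6, 47.8, 189.9]
ee_rot: [-0.001, 0.766, 0.643, -0.0]
contact_force: [-0.4, 0.2, 0.2]
gripper_width: 40.5
finger_force: 0.0
```

```bash
python3 - <<'E'
from h import *
show()
p=read_camera("scene"); save(p,"s1.png",(200,100,400,300),3)
plan([((430,47.5,85.5),down(-10),.57,4)])
E
```

```text
3.05 [429.6  47.8 189.9] [-137.9 -115.6    0. ] [-0.4  0.2  0.2] 40.5 0.0 [-0.05  0.07  1.81  0.    1.26  0.12]
[[0.57,-0.001,0.001,0.174,-0.0001,0.0,0.0001],[0.57,-0.001,0.001,0.174,0.0,-0.0001,0.0001],[0.57,-0.001,0.001,0.174,-0.0001,0.0,0.0],[0.57,-0.002,0.002,0.174,0.0,-0.0001,0.0001]]
[430.   47.5  85.6]
```

View pics/s1.png

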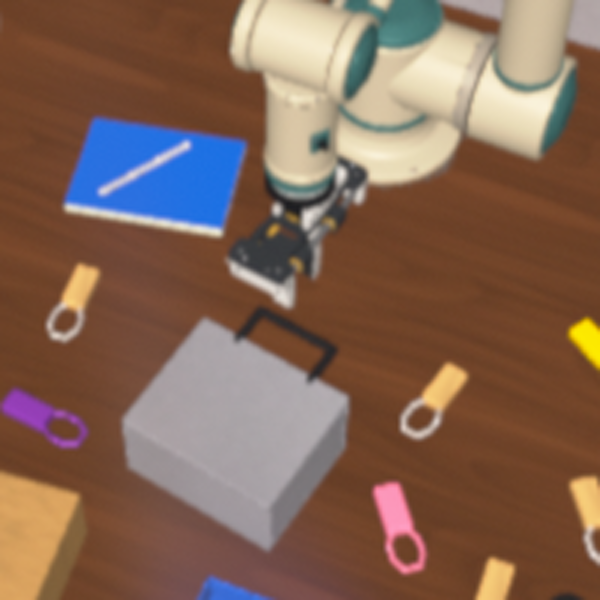

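The gripper is above the handle at crop pixel (285,330), lined up with it and clear of the lid.

Request:
drive_tool --pt "0.57 0 0 0.174 0 0 0" --pt "0.57 0 0 0.174 0 0 0" --pt "0.57 0 0 0.174 0 0 0" --pt "0.57 0 0 0.174 0 0 0" --pt "0.57 0 0 0 0 0 0"

```text
t: 3.72
eef_pos: [427.8, 48.9, 84.4]
ee_rot: [-0.002, 0.765, 0.644, -0.001]
contact_force: [-0.5, -0.4, 0.1]
gripper_width: 40.2
finger_force: 0.0
```

Request:
drive_tool --pt "0.9 0 0 0 0 0 0" --pt "1 0 0 0 0 0 0" --pt "1 0 0 0 0 0 0" --pt "1 0 0 0 0 0 0" --pt "1 0 0 0 0 0 0" --newtons 20

```text
t: 4.35
eef_pos: [430.9, 47.5, 86.0]
ee_rot: [0.001, 0.766, 0.643, 0.001]
contact_force: [1.8, -0.7, 0.4]
gripper_width: 11.5
finger_force: 20.0
```

```bash
python3 - <<'E'
import numpy as np
th=np.linspace(0,1.715,21); u=-210*np.cos(th)+4*np.sin(th); h=210*np.sin(th)+4*np.cos(th)
print(np.c_[np.diff(u)/150,-np.diff(h)/150].round(3).tolist())
E
```

```text
[[0.007, -0.12], [0.018, -0.119], [0.028, -0.117], [0.038, -0.114], [0.047, -0.11], [0.057, -0.106], [0.065, -0.101], [0.074, -0.095], [0.082, -0.088], [0.089, -0.081], [0.095, -0.073], [0.101, -0.064], [0.106, -0.055], [0.111, -0.046], [0.114, -0.036], [0.117, -0.027], [0.119, -0.016], [0.12, -0.006], [0.12, 0.004], [0.119, 0.014]]
```

Request:
drive_tool --pt "1 0 0.007 -0.12 0 0 0" --pt "1 0 0.018 -0.119 0 0 0" --pt "1 0 0.028 -0.117 0 0 0" --pt "1 0 0.038 -0.114 0 0 0" --pt "1 0 0.047 -0.11 0 0 0"

```text
t: 4.97
eef_pos: [452.8, 43.5, 172.7]
ee_rot: [0.002, 0.766, 0.643, 0.001]
contact_force: [6.4, -0.4, -7.8]
gripper_width: 11.2
finger_force: 20.0
```

Request:
drive_tool --pt "1 0 0.057 -0.106 0 0 0" --pt "1 0 0.065 -0.101 0 0 0" --pt "1 0 0.074 -0.095 0 0 0" --pt "1 0 0.082 -0.088 0 0 0" --pt "1 0 0.089 -0.081 0 0 0"

```text
t: 5.6
eef_pos: [504.6, 34.0, 241.6]
ee_rot: [-0.001, 0.766, 0.643, -0.001]
contact_force: [3.6, -0.9, -9.6]
gripper_width: 11.3
finger_force: 20.0
```

Request:
drive_tool --pt "1 0 0.095 -0.073 0 0 0" --pt "1 0 0.101 -0.064 0 0 0" --pt "1 0 0.106 -0.055 0 0 0" --pt "1 0 0.111 -0.046 0 0 0" --pt "1 0 0.114 -0.036 0 0 0"

```text
t: 6.22
eef_pos: [579.8, 20.2, 284.3]
ee_rot: [-0.002, 0.766, 0.643, -0.003]
contact_force: [-4.2, -1.1, 3.8]
gripper_width: 11.2
finger_force: 20.0
```

Request:
drive_tool --pt "1 0 0.117 -0.027 0 0 0" --pt "1 0 0.119 -0.016 0 0 0" --pt "1 0 0.12 -0.006 0 0 0" --pt "1 0 0.12 0.004 0 0 0" --pt "1 0 0.119 0.014 0 0 0"

```text
t: 6.85
eef_pos: [668.1, 4.1, 288.8]
ee_rot: [-0.002, 0.766, 0.642, -0.003]
contact_force: [-28.3, 3.0, 28.4]
gripper_width: 11.4
finger_force: 20.0
```

```bash
python3 - <<'E'
from h import *
show()
p=read_camera("top"); save(p,"t2.png",(200,100,340,240),4)
for d in nets.spot_point(p,"lid_handle")[:1]: print(d)
E
```

```text
6.85 [668.1   4.1 288.8] [-137.8 -115.5    0.5] [-28.3   3.   28.4] 11.4 20.0 [-0.1   0.4   1.12 -0.    1.63  0.08]
{'location': [0.4666, 0.2574], 'conf': 0.64}
```

View pics/t2.png

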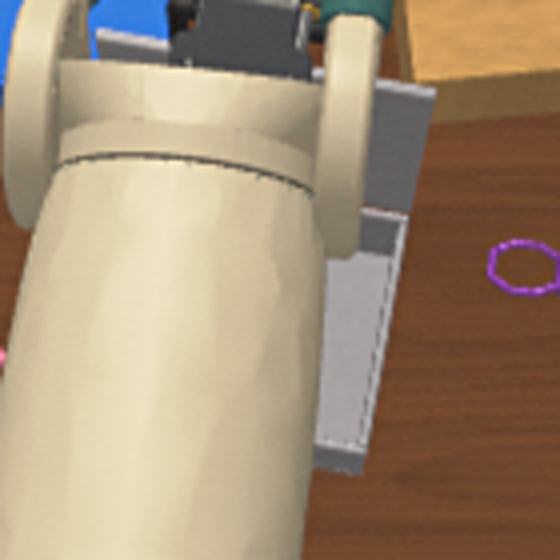

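The lid is up on its stop (28 N of reaction, inside face visible at (400,140) in the crop). Next I release, raise the arm and go above fob C.

Request:
drive_tool --pt "0.6 0 -0.01 0 0 0 0" --pt "0.6 0 0 0 0 0 0" --pt "0.6 0 0 0 0 0 0" --pt "0.6 0 0 -0.2 0 0 0" --pt "0.6 0 0 -0.3 0 0 0"

```text
t: 7.58
eef_pos: [668.3, 5.5, 363.2]
ee_rot: [-0.001, 0.766, 0.643, -0.001]
contact_force: [1.2, -0.5, 0.5]
gripper_width: 37.6
finger_force: 0.0
```

```bash
python3 - <<'E'
from h import *
show()
plan([((374,219,250),down(78),.3,14),((374,219,100),down(78),.3,4)])
E
```

```text
7.58 [668.3   5.5 363.2] [-137.8 -115.6    0.2] [ 1.2 -0.5  0.5] 37.6 0.0 [-0.1   0.39  0.95  0.    1.8   0.08]
[[0.3,0.076,-0.155,0.054,-0.0001,-0.0001,-0.0349],[0.3,0.092,-0.146,0.054,-0.0001,-0.0001,-0.0349],[0.3,0.108,-0.135,0.054,-0.0001,-0.0001,-0.0349],[0.3,0.122,-0.123,0.054,-0.0001,0.0,-0.0349],[0.3,0.135,-0.109,0.054,-0.0001,0.0,-0.0349]]
[[0.3,0.146,-0.093,0.054,-0.0001,-0.0001,-0.0349],[0.3,0.155,-0.077,0.054,-0.0001,0.0,-0.0349],[0.3,0.163,-0.059,0.054,0.0,0.0,-0.0349],[0.3,0.168,-0.041,0.054,-0.0001,-0.0001,-0.035],[0.3,0.172,-0.023,0.054,0.0,0.0,-0.0349]]
[[0.3,0.173,-0.004,0.054,-0.0001,-0.0001,-0.035],[0.3,0.172,0.015,0.055,0.0,0.0,-0.0349],[0.3,0.17,0.034,0.054,-0.0001,-0.0001,-0.035],[0.3,0.165,0.053,0.055,0.0,0.0,-0.0349],[0.3,0.0,0.0,0.25,0.0,0.0,0.0]]
[[0.3,0.0,0.0,0.25,0.0,0.0,0.0],[0.3,0.0,0.0,0.25,0.0,0.0,0.0],[0.3,0.0,0.0,0.25,0.0,0.0,0.0]]
[373.9 219.  100. ]
```

Request:
drive_tool --pt "0.3 0.076 -0.155 0.054 0 0 -0.0349" --pt "0.3 0.092 -0.146 0.054 0 0 -0.0349" --pt "0.3 0.108 -0.135 0.054 0 0 -0.0349" --pt "0.3 0.122 -0.123 0.054 0 0 -0.0349" --pt "0.3 0.135 -0.109 0.054 0 0 -0.0349"

```text
t: 8.2
eef_pos: [563.3, 82.2, 323.3]
ee_rot: [0.0, 0.562, 0.827, 0.0]
contact_force: [0.3, 0.2, 0.0]
gripper_width: 66.2
finger_force: 0.0
```

Request:
drive_tool --pt "0.3 0.146 -0.093 0.054 0 0 -0.0349" --pt "0.3 0.155 -0.077 0.054 0 0 -0.0349" --pt "0.3 0.163 -0.059 0.054 0 0 -0.0349" --pt "0.3 0.168 -0.041 0.054 0 0 -0.035" --pt "0.3 0.172 -0.023 0.054 0 0 -0.0349"

```text
t: 8.82
eef_pos: [458.2, 158.6, 282.9]
ee_rot: [0.0, 0.317, 0.948, 0.0]
contact_force: [0.8, -0.2, -0.5]
gripper_width: 65.7
finger_force: 0.0
```

Request:
drive_tool --pt "0.3 0.173 -0.004 0.054 0 0 -0.035" --pt "0.3 0.172 0.015 0.055 0 0 -0.0349" --pt "0.3 0.17 0.034 0.054 0 0 -0.035" --pt "0.3 0.165 0.053 0.055 0 0 -0.0349" --pt "0.3 0 0 0.25 0 0 0"

```text
t: 9.45
eef_pos: [375.2, 220.6, 214.3]
ee_rot: [0.003, 0.103, 0.995, 0.002]
contact_force: [0.5, -0.6, -0.3]
gripper_width: 65.6
finger_force: 0.0
```

Request:
drive_tool --pt "0.3 0 0 0.25 0 0 0" --pt "0.3 0 0 0.25 0 0 0" --pt "0.3 0 0 0 0 0 0"

```text
t: 9.82
eef_pos: [372.6, 218.2, 135.9]
ee_rot: [-0.003, 0.105, 0.995, -0.001]
contact_force: [-0.2, -0.6, 0.0]
gripper_width: 65.8
finger_force: 0.0
```

```bash
python3 - <<'E'
from h import *
show()
for c in("top","scene"):
    p=read_camera(c)
    if c=="top": save(p,"t3.png",(210,110,320,230),5)
    for n in("hook_mouth","hook_mid","lid_handle","lid_hinge"):
        for d in nets.spot_point(p,n)[:2]:
            u,v=d["location"][0]*560,d["location"][1]*420
            print(c,n,round(d["conf"],2),round(u,1),round(v,1),world(p,u,v).round(1),[atz(p,u,v,h)[:2].round() for h in (180,210,240)] if "hook" in n else "")
    for f in fobs(p): print(f[0].round(1),round(f[1],1),np.round(f[2]),f[3].round(),f[4],f[5],f[6].round())
E
```

```text
9.82 [372.6 218.2 135.9] [ -18.8 -178.7    0.2] [-0.2 -0.6  0. ] 65.8 0.0 [ 0.37  0.12  1.9   0.    1.13 -0.99]
top hook_mouth 0.97 261.1 153.8 [589.1  19.4 197.7] [array([594.,  20.]), array([586.,  19.]), array([577.,  18.])]
top hook_mid 0.58 262.1 158.2 [586.4  17.8 167.9] [array([583.,  18.]), array([575.,  17.]), array([566.,  16.])]
top lid_handle 0.79 263.3 106.8 [664.2  12.1 307.8] 
top lid_hinge 0.86 266.4 146.8 [636.8   8.3 100.1] 
top lid_hinge 0.18 263.5 104.7 [667.6  11.7 311.4] 
[600.5 358.9] 2.8 [28. 62.] 14.0 30 8 [143. 168.]
[ 578.5 -348.4] -11.6 [31. 61.] 15.0 30 0 [392. 176.]
[ 413.6 -249.7] 4.6 [30. 60.] 15.0 33 0 [359. 233.]
scene hook_mouth 0.95 270.8 226.7 [597.8  20.4 221.1] [array([574.,   9.]), array([591.,  17.]), array([609.,  26.])]
scene hook_mouth 0.51 224.2 197.7 [ 431.4 -251.2   15.6] [array([ 530., -184.]), array([ 548., -172.]), array([ 566., -159.])]
scene hook_mid 0.85 272.3 230.8 [591.   21.8 187.6] [array([587.,  20.]), array([604.,  28.]), array([620.,  36.])]
scene hook_mid 0.55 227.7 199.0 [ 428.6 -238.5   10.5] [array([ 530., -171.]), array([ 548., -159.]), array([ 566., -147.])]
scene lid_handle 0.96 254.0 226.7 [673.9   2.4 320. ] 
scene lid_hinge 0.78 266.6 257.1 [650.3  25.9 114.2] 
[  13.4 -829. ] -173.9 [ 36. 210.] -550.0 0 9 [149.  84.]
[ 419.6 -249.6] 6.2 [32. 70.] 16.0 34 0 [226. 195.]
[ 583.6 -348.6] -12.9 [36. 66.] 15.0 22 0 [182. 220.]
[379.4 221.1] -11.5 [33. 68.] 15.0 33 4 [348. 229.]
[461.1 427.9] 33.8 [34. 67.] 15.0 35 0 [396. 267.]
[605.2 360.3] 2.4 [31. 67.] 15.0 34 0 [364. 295.]
```

View pics/t3.png

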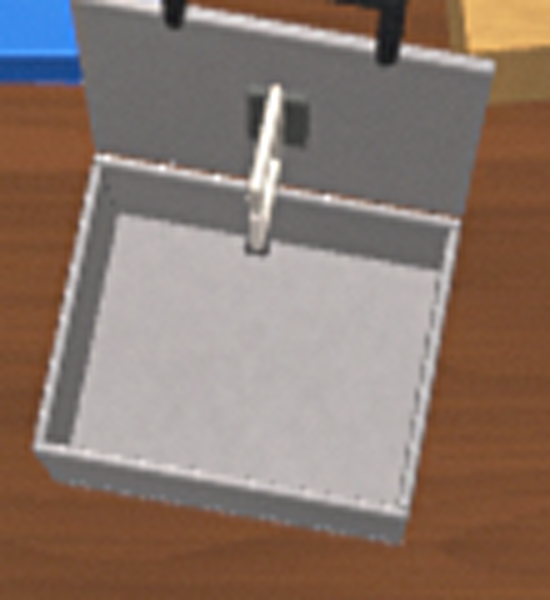

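The crop shows the lid open and the cream-coloured hook on its inner face, from (275,90) to (258,250). I'll refine the mouth by combining views of both cameras in one picture.

```bash
cat >> h.py <<'E'
PSI=np.radians(-10); U=np.array([np.cos(PSI),np.sin(PSI),0]); Y=np.array([-U[1],U[0],0]); HG=np.array([637.3,11,101.])
TH=1.70; LX=np.cos(TH)*U-np.sin(TH)*np.array([0,0,1.]); LZ=np.sin(TH)*U+np.cos(TH)*np.array([0,0,1.])
def lidc(w): d=np.array(w)-HG; return np.array([d@LX,d@Y,d@LZ])
def fromlid(c): return HG+c[0]*LX+c[1]*Y+c[2]*LZ
E
python3 - <<'E'
from h import *
ims=[]
for c,box in(("top",(245,118,281,166)),("scene",(250,205,295,265))):
    p=read_camera(c); a,b,e,g=box
    im=p["img"][b:g,a:e,::-1]; ims.append(cv2.resize(im,None,fx=600/(g-b),fy=600/(g-b),interpolation=cv2.INTER_CUBIC)[:,:400])
    vs,us=np.mgrid[b:g,a:e]; W=np.array([lidc(world(p,u,v)) for u,v in zip(us.ravel(),vs.ravel())])
    I=p["img"][vs.ravel(),us.ravel()].astype(int)
    face=(abs(W[:,1])<80)&(W[:,2]>-12)&(W[:,2]<12)&(W[:,0]<-20)&(W[:,0]>-160)
    A=np.c_[W[face][:,:2],np.ones(face.sum())]; print(c,face.sum(),np.linalg.lstsq(A,W[face,2],rcond=None)[0])
    k=(W[:,2]<-15)&(W[:,2]>-75)&(abs(W[:,1])<40)&(W[:,0]<-30)&(W[:,0]>-170)&(I.mean(1)>150)
    for u,v,w in zip(us.ravel()[k],vs.ravel()[k],W[k]): print(u,v,w.round().astype(int).tolist(),end=" ; ")
    print()
cv2.imwrite("pics/hook.png",np.hstack(ims))
E
```

```text
top 843 [-0.00319224  0.01280782 -0.63430241]
263 131 [-127, 3, -18] ; 264 131 [-123, 1, -16] ; 263 132 [-125, 3, -20] ; 264 132 [-125, 0, -20] ; 265 132 [-125, -2, -19] ; 263 133 [-123, 2, -22] ; 264 133 [-125, 0, -22] ; 265 133 [-124, -2, -21] ; 263 134 [-126, 2, -26] ; 264 134 [-121, 0, -23] ; 265 134 [-119, -2, -21] ; 262 135 [-121, 4, -26] ; 263 135 [-124, 1, -27] ; 264 135 [-123, -1, -26] ; 262 136 [-123, 3, -30] ; 263 136 [-124, 1, -30] ; 264 136 [-124, -1, -30] ; 262 137 [-122, 3, -32] ; 263 137 [-123, 1, -32] ; 264 137 [-122, -2, -31] ; 262 138 [-127, 2, -37] ; 263 138 [-121, 0, -34] ; 264 138 [-124, -2, -34] ; 262 139 [-126, 2, -39] ; 263 139 [-125, 0, -38] ; 261 140 [-122, 4, -40] ; 262 140 [-122, 2, -40] ; 263 140 [-122, -1, -39] ; 261 141 [-124, 3, -44] ; 262 141 [-121, 1, -42] ; 263 141 [-125, -1, -43] ; 261 142 [-123, 3, -45] ; 262 142 [-124, 1, -45] ; 263 142 [-124, -2, -45] ; 261 143 [-125, 2, -49] ; 262 143 [-125, 0, -49] ; 263 143 [-122, -2, -47] ; 260 144 [-119, 5, -50] ; 261 144 [-126, 2, -52] ; 262 144 [-126, -1, -52] ; 263 144 [-52, 3, -18] ; 264 144 [-56, 0, -
[... 1719 characters left out ...]
3, -60] ; 267 228 [-121, -3, -43] ; 268 228 [-126, 2, -43] ; 269 228 [-121, 2, -46] ; 270 228 [-103, -1, -54] ; 271 228 [-105, 2, -55] ; 272 228 [-99, 3, -59] ; 266 229 [-126, -2, -37] ; 267 229 [-122, -1, -40] ; 268 229 [-122, 2, -41] ; 271 229 [-92, 0, -57] ; 272 229 [-89, 1, -60] ; 266 230 [-122, -1, -35] ; 267 230 [-119, 0, -38] ; 271 230 [-94, 2, -53] ; 272 230 [-84, 2, -58] ; 267 231 [-119, 2, -35] ; 271 231 [-82, 0, -55] ; 272 231 [-84, 4, -55] ; 271 232 [-72, -1, -55] ; 272 232 [-73, 2, -56] ; 273 232 [-62, 1, -62] ; 271 233 [-56, -5, -58] ; 272 233 [-65, 1, -56] ; 273 233 [-69, 5, -57] ; 272 234 [-56, 0, -56] ; 273 234 [-58, 3, -58] ; 263 235 [-120, 0, -16] ; 272 235 [-53, 1, -54] ;
```

View pics/hook.png

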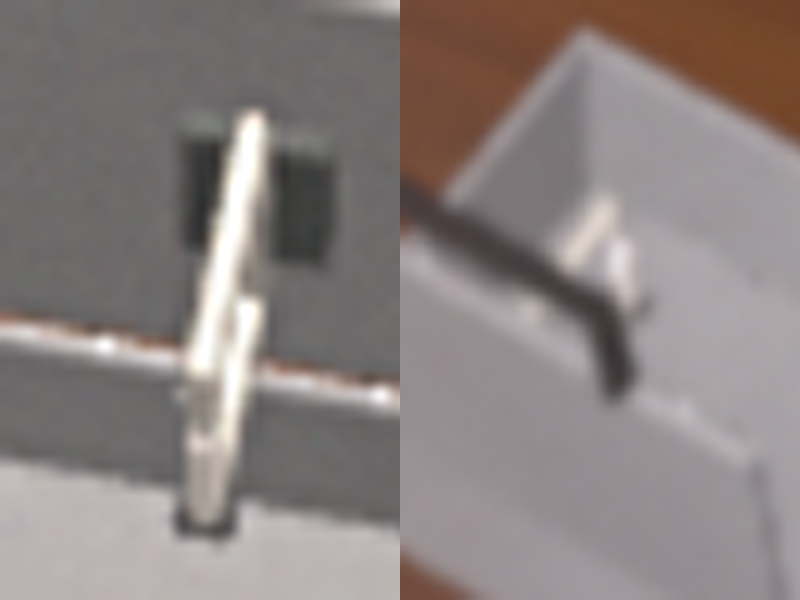

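```bash
python3 - <<'E'
from h import *
import time
P={}
for c in("top","scene"):
    for k in range(2):
        p=read_camera(c); P[c]=p
        for n in("hook_mouth","hook_mid"):
            for d in nets.spot_point(p,n)[:1]: print(c,n,np.round([d["location"][0]*560,d["location"][1]*420],1),round(d["conf"],2))
    for d in(-95,-91,-87,-83): print(c,d,np.round(proj(p,fromlid([d,1,-58])),1),"mid",np.round(proj(p,fromlid([d+18.5,1,-58])),1))
    print("handle/hinge",proj(p,fromlid([-210,0,4])),proj(p,HG))
p=P["top"];print(p["img"][144:162,258:265].mean(2).astype(int))
print(fromlid([-87,1,-58]))
E
```

```text
top hook_mouth [261.6 156.2] 0.73
top hook_mid [261.8 155.8] 0.78
top hook_mouth [264.4 106.4] 0.27
top hook_mid [262.3 154.6] 0.91
top -95 [260.9 151.7] mid [260.9 154.8]
top -91 [260.9 152.4] mid [260.9 155.4]
top -87 [260.9 153. ] mid [260.9 156.1]
top -83 [260.9 153.7] mid [261.  156.7]
handle/hinge (np.float64(266.2581112987432), np.float64(105.08503614372376)) (np.float64(265.36982016064457), np.float64(146.5169818342893))
scene hook_mouth [272.4 228.7] 0.79
scene hook_mid [273. 232.] 0.83
scene hook_mouth [274.1 226.2] 0.57
scene hook_mid [271.7 232.6] 0.95
scene -95 [271.4 228.5] mid [272. 231.]
scene -91 [271.5 229.1] mid [272.1 231.6]
scene -87 [271.7 229.6] mid [272.2 232.1]
scene -83 [271.8 230.2] mid [272.3 232.6]
handle/hinge (np.float64(256.03452366665834), np.float64(227.53484971894454)) (np.float64(264.25415709482905), np.float64(254.33497035754635))
[[ 97  98 166 255 219 184 255]
 [106 106 201 255 220 212 247]
 [208 181 237 255 214 240 231]
 [164 161 221 238 202 253 227]
 [110 119 155 164 179 255 220]
 [107 149 134 136 164 254 184]
 [105 118 133 134 175 250 159]
 [105 105 135 137 180 231 129]
 [104 108 169 152 204 223 115]
 [104 114 201 201 198 207 115]
 [106 107 160 172 182 173 109]
 [103 105 149 158 178 146 107]
 [105 105 151 160 176 119  99]
 [163 129 153 161 171 103 105]
 [184 114 149 163 151 105 160]
 [164  84 120 154 120  95 184]
 [179  99  98  93  77 102 185]
 [186 175 175 171 145 173 184]]
[591.87006889  20.0259492  194.74781918]
```

```bash
python3 - <<'E'
from h import *
plan([((374,219.4,3),down(78),.45,5)])
E
```

```text
[[0.45,0.001,0.0,0.18,0.0,0.0,0.0],[0.45,0.001,0.0,0.18,0.0,0.0,0.0],[0.45,0.001,0.001,0.18,0.0,0.0,0.0],[0.45,0.001,0.0,0.179,0.0,0.0,0.0],[0.45,0.002,0.001,0.18,0.0,0.0,-0.0001]]
[374.  219.4   2.9]
```

Request:
drive_tool --pt "0.45 0.001 0 0.18 0 0 0" --pt "0.45 0.001 0 0.18 0 0 0" --pt "0.45 0.001 0.001 0.18 0 0 0" --pt "0.45 0.001 0 0.18 0 0 0" --pt "0.45 0.002 0.001 0.178 0 0 0"

```text
t: 11.65
eef_pos: [374.2, 219.6, 2.4]
ee_rot: [0.0, 0.105, 0.995, 0.0]
contact_force: [-0.2, -0.4, 0.1]
gripper_width: 51.9
finger_force: 0.0
```

Request:
drive_tool --pt "0.45 0 0 0 0 0 0" --pt "1 0 0 0 0 0 0" --pt "1 0 0 0 0 0 0" --pt "1 0 0 0 0 0 0" --pt "1 0 0 0 0 0 0" --newtons 40

```text
t: 12.28
eef_pos: [374.5, 219.7, 3.7]
ee_rot: [0.001, 0.105, 0.995, 0.0]
contact_force: [-1.2, 0.3, 4.6]
gripper_width: 29.8
finger_force: 40.0
```

```bash
python3 - <<'E'
from h import *
show()
m=fromlid([-87,1,-58]); print(m)
# block centre held at ~5 mm above TCP, ring bar 76.5 ahead; pre-insert: bar centre 30 mm before mouth
pre=m-U*(76.5+35); 
plan([((374,219.4,120),down(78),1,3),((*pre[:2],m[2]+40),down(80),1,6),((*pre[:2],m[2]-5),down(80),1,2)])
E
```

```text
12.28 [374.5 219.7   3.7] [1.880e+01 1.789e+02 1.000e-01] [-1.2  0.3  4.6] 29.8 40.0 [ 0.37  0.29  2.09  0.    0.76 -0.99]
[591.87006889  20.0259492  194.74781918]
[[1,0.001,-0.001,-0.258,0.0001,0.0001,0.0],[1,0.0,-0.001,-0.259,0.0001,0.0001,0.0],[1,0.001,0.0,-0.258,0.0001,0.0002,-0.0001],[1,-0.159,-0.171,-0.128,0.0,0.0,-0.0018],[1,-0.158,-0.172,-0.127,0.0,0.0,-0.0019]]
[[1,-0.157,-0.172,-0.128,0.0,0.0,-0.0018],[1,-0.156,-0.173,-0.127,0.0,0.0,-0.0019],[1,-0.155,-0.175,-0.128,0.0,0.0,-0.0018],[1,-0.154,-0.175,-0.127,0.0,0.0,-0.0019],[1,0.0,0.0,0.15,0.0,0.0,0.0]]
[[1,0.0,0.0,0.15,0.0,0.0,0.0]]
[482.1  39.4 189.7]
```

Request:
drive_tool --pt "1 0 0 -0.258 0 0 0" --pt "1 0 0 -0.258 0 0 0" --pt "1 0 0 -0.258 0 0 0" --pt "1 -0.159 -0.171 -0.128 0 0 -0.0018" --pt "1 -0.158 -0.172 -0.127 0 0 -0.0019"

```text
t: 12.9
eef_pos: [410.0, 158.8, 158.4]
ee_rot: [0.0, 0.098, 0.995, 0.0]
contact_force: [0.8, -0.3, -1.5]
gripper_width: 29.6
finger_force: 40.0
```

Request:
drive_tool --pt "1 -0.157 -0.172 -0.128 0 0 -0.0018" --pt "1 -0.156 -0.173 -0.127 0 0 -0.0019" --pt "1 -0.155 -0.175 -0.128 0 0 -0.0018" --pt "1 -0.154 -0.175 -0.127 0 0 -0.0019" --pt "1 0 0 0 0 0 0"

```text
t: 13.52
eef_pos: [483.8, 37.6, 235.0]
ee_rot: [0.001, 0.089, 0.996, -0.0]
contact_force: [0.0, -0.0, -1.1]
gripper_width: 29.8
finger_force: 40.0
```

Request:
drive_tool --pt "1 0 0 0.15 0 0 0" --pt "1 0 0 0.15 0 0 0" --pt "1 0 0 0 0 0 0" --pt "1 0 0 0 0 0 0"

```text
t: 14.02
eef_pos: [481.8, 39.9, 189.3]
ee_rot: [0.0, 0.087, 0.996, 0.0]
contact_force: [0.1, 0.4, -0.1]
gripper_width: 29.5
finger_force: 40.0
```

```bash
python3 - <<'E'
from h import *
show()
ims=[]
for c,box in(("top",(225,130,285,190)),("scene",(240,195,300,255))):
    p=read_camera(c); a,b,e,g=box
    ims.append(cv2.resize(p["img"][b:g,a:e,::-1],(400,400),interpolation=cv2.INTER_CUBIC))
    for d in nets.spot_point(p,"fob0_ring"): 
        u,v=d["location"][0]*560,d["location"][1]*420
        if a<u<e and b<v<g: print(c,round(u,1),round(v,1),d["conf"])
    m=fromlid([-87,1,-58]); pre=arm.read_state()["eef_pos"]+[0,0,4.5]
    print(c,"pred ring",proj(p,pre+U*51.5),"far bar",proj(p,pre+U*76.5),"mouth",proj(p,m))
    vs,us=np.mgrid[b:g,a:e]; W=np.array([lidc(world(p,u,v)) for u,v in zip(us.ravel(),vs.ravel())]); I=p["img"][vs.ravel(),us.ravel()].astype(int)
    k=(W[:,2]<-66)&(W[:,2]>-150)&(abs(W[:,1])<25)&(W[:,0]<-60)&(W[:,0]>-125)
    for u,v,w,i in zip(us.ravel()[k],vs.ravel()[k],W[k],I[k]):
        if i.min()>130: print(u,v,w.round().astype(int).tolist(),end=";")
    print()
cv2.imwrite("pics/pre.png",np.hstack(ims))
E
```

```text
14.03 [481.8  39.9 189.3] [ 15.6 179.3   0. ] [ 0.1  0.4 -0.1] 29.5 40.0 [-0.06  0.15  1.72  0.    1.28 -1.46]
top pred ring (np.float64(256.3232139021563), np.float64(176.6274406353099)) far bar (np.float64(258.19843046550045), np.float64(166.70897391444078)) mouth (np.float64(260.9144232156021), np.float64(153.04604409830102))

scene pred ring (np.float64(281.8986052995102), np.float64(216.81243859095082)) far bar (np.float64(277.6668503377219), np.float64(222.180129757465)) mouth (np.float64(271.65583025248696), np.float64(229.63127732047911))
282 210 [-76, -13, -139];283 210 [-78, -10, -141];280 211 [-76, -17, -133];281 211 [-76, -14, -135];282 211 [-79, -10, -135];283 211 [-68, -11, -141];278 212 [-78, -20, -126];279 212 [-78, -17, -128];280 212 [-73, -16, -131];277 213 [-82, -19, -119];278 213 [-84, -16, -120];288 213 [-84, 12, -137];277 214 [-76, -19, -119];278 214 [-79, -15, -119];288 214 [-82, 14, -135];276 215 [-79, -19, -113];277 215 [-81, -16, -114];288 215 [-79, 15, -133];275 216 [-85, -18, -106];276 216 [-82, -16, -109];287 216 [-81, 15, -127];288 216 [-74, 15, -132];275 217 [-89, -14, -101];276 217 [-79, -15, -106];287 217 [-84, 18, -123];288 217 [-78, 18, -127];275 218 [-86, -13, -99];276 218 [-80, -13, -103];286 218 [-81, 16, -119];287 218 [-79, 18, -122];275 219 [-86, -11, -96];276 219 [-87, -8, -97];285 219 [-90, 18, -111];286 219 [-88, 20, -114];275 220 [-87, -9, -93];276 220 [-79, -9, -97];285 220 [-78, 16, -113];286 220 [-73, 17, -117];275 221 [-91, -6, -88];276 221 [-90, -3, -90];277 221 [-84, -3, -94];283 221 [-86, 15, -104];284 221 [-77, 15, -109];285 221 [-81, 19, -109];277 222 [-84, 0, -91];278 222 [-90, 5, -90];279 222 [-91, 8, -92];280 222 [-79, 6, -98];281 222 [-86, 12, -97];282 222 [-84, 14, -99];283 222 [-82, 16, -102];279 223 [-87, 8, -90];280 223 [-80, 9, -94];281 223 [-83, 12, -95];
```

View pics/pre.png

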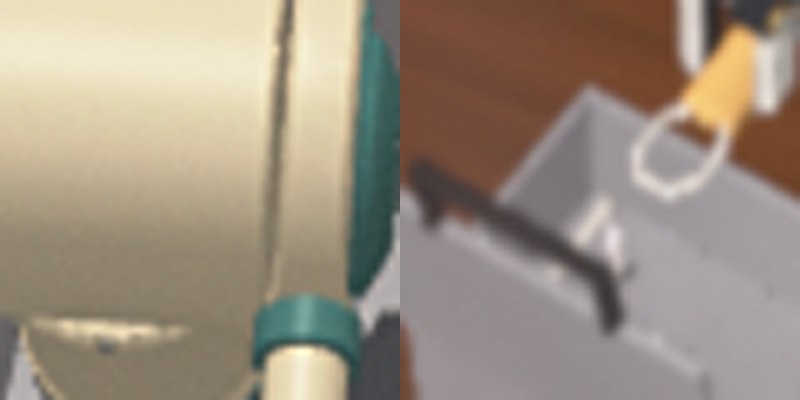

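The top camera is blocked by the arm. The scene half shows the ring level at (680,150), in line with the hook at (605,235). I push it in.

Request:
drive_tool --pt "1 -0.187 0 0 0 0 0" --pt "1 -0.065 0 0 0 0 0" --pt "1 -0.065 0 0 0 0 0" --pt "1 -0.065 0 0 0 0 0" --pt "1 -0.065 0 0 0 0 0" --newtons 50

```text
t: 14.85
eef_pos: [550.1, 27.4, 189.5]
ee_rot: [0.002, 0.087, 0.996, -0.0]
contact_force: [-0.1, -0.7, -0.7]
gripper_width: 29.4
finger_force: 50.0
```

Request:
drive_tool --pt "1 0 0 0 0 0 0" --pt "1 0 0 0 0 0 0"

```text
t: 15.1
eef_pos: [548.4, 27.6, 189.0]
ee_rot: [0.0, 0.087, 0.996, 0.0]
contact_force: [0.2, -0.7, 0.2]
gripper_width: 29.4
finger_force: 50.0
```

```bash
python3 - <<'E'
from h import *
show(); print(lidc(arm.read_state()["eef_pos"]+U*76.5+[0,0,4.5]))
p=read_camera("scene"); save(p,"in1.png",(245,195,305,255),8)
E
```

```text
15.1 [548.4  27.6 189. ] [ 15.7 179.3   0. ] [ 0.2 -0.7  0.2] 29.4 50.0 [-0.08  0.25  1.59  0.    1.31 -1.47]
[-89.97841482   0.93527494 -25.76665777]
```

View pics/in1.png

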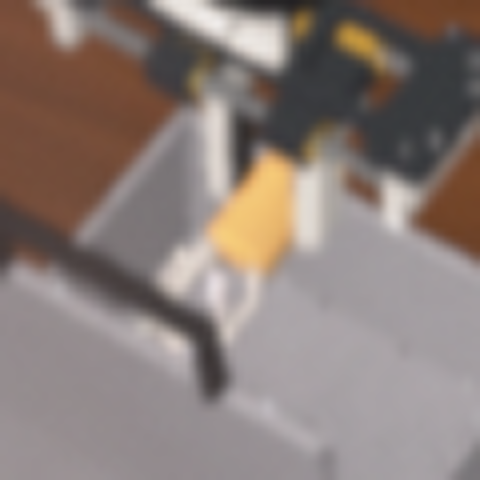

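The gate (215,285) lies inside the ring hole and the force is back to zero, so the ring is in. I lower a little, release and go up.

Request:
drive_tool --pt "1 0 0 0.07 0 0 0" --pt "1 0 0 0.06 0 0 0" --pt "0.4 0 0 0 0 0 0" --pt "0.4 0 0 0 0 0 0" --pt "0.4 0 0 0 0 0 0"

```text
t: 15.78
eef_pos: [548.3, 27.7, 169.8]
ee_rot: [0.0, 0.087, 0.996, 0.0]
contact_force: [-0.6, 0.6, -0.5]
gripper_width: 54.6
finger_force: 0.0
```

Request:
drive_tool --pt "0.4 0 0 0 0 0 0" --pt "0.4 0 0 -0.3 0 0 0" --pt "0.4 0 0 -0.4 0 0 0" --pt "0.4 0.2 0 -0.3 0 0 0" --pt "0.4 0.2 0 0 0 0 0"

```text
t: 16.4
eef_pos: [490.5, 38.1, 323.7]
ee_rot: [0.004, 0.087, 0.996, 0.0]
contact_force: [0.1, 0.9, -0.7]
gripper_width: 56.5
finger_force: 0.0
```

```bash
python3 - <<'E'
from h import *
show()
for c in("top","scene"):
    p=read_camera(c)
    if c=="scene": save(p,"h1.png",(230,190,300,260),7)
    for f in fobs(p): print(c,f[0].round(1),round(f[1],1),np.round(f[2]),f[3].round(),f[4],f[5],f[6].round())
plan([((500,200,180),down(85),.4,7),((600.5,358.5,120),down(93),.4,4)])
E
```

```text
16.4 [490.5  38.1 323.7] [ 15.7 178.8   0. ] [ 0.1  0.9 -0.7] 56.5 0.0 [-0.06  0.1   1.45  0.    1.59 -1.46]
top [600.5 358.9] 2.8 [28. 62.] 14.0 30 0 [143. 168.]
top [ 578.5 -348.4] -11.6 [31. 61.] 15.0 29 0 [392. 176.]
top [456.5 426.5] 34.0 [32. 61.] 14.0 30 0 [116. 218.]
top [ 413.4 -249.7] 4.6 [30. 60.] 15.0 33 0 [359. 233.]
scene [  12.8 -829.1] -173.9 [ 36. 209.] -551.0 0 10 [149.  84.]
scene [ 419.6 -249.6] 6.2 [32. 70.] 15.0 34 0 [226. 195.]
scene [ 583.6 -348.6] -12.9 [36. 66.] 16.0 22 0 [182. 220.]
scene [461.1 427.9] 33.8 [34. 67.] 14.0 35 0 [396. 267.]
scene [605.2 360.3] 2.4 [31. 67.] 15.0 34 0 [364. 295.]
[[0.4,0.015,0.153,0.135,0.0,0.0001,-0.0039],[0.4,0.013,0.154,0.135,0.0,0.0001,-0.004],[0.4,0.011,0.154,0.135,0.0,0.0001,-0.0039],[0.4,0.009,0.154,0.134,0.0,0.0001,-0.004],[0.4,0.006,0.154,0.135,0.0,0.0001,-0.0039]]
[[0.4,0.005,0.154,0.134,0.0001,0.0001,-0.004],[0.4,0.003,0.154,0.135,0.0,0.0001,-0.0039],[0.4,-0.144,0.278,0.1,0.0,0.0,-0.0111],[0.4,-0.153,0.272,0.1,0.0,0.0,-0.0111],[0.4,-0.163,0.267,0.1,0.0,0.0,-0.0111]]
[[0.4,-0.172,0.261,0.1,0.0,0.0,-0.0112]]
[600.4 358.4 120. ]
```

View pics/h1.png

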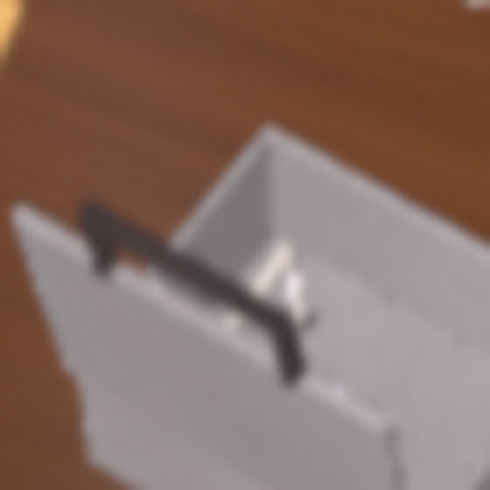

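The crop shows the hook at (285,285), but the hanging block is not visible from this side, because the lid edge may hide it. I'll check from the top camera once the arm is aside.

Request:
drive_tool --pt "0.4 0.015 0.153 0.135 0 0 -0.0039" --pt "0.4 0.013 0.154 0.135 0 0 -0.004" --pt "0.4 0.011 0.154 0.135 0 0 -0.0039" --pt "0.4 0.009 0.154 0.134 0 0 -0.004" --pt "0.4 0.006 0.154 0.135 0 0 -0.0039"

```text
t: 17.12
eef_pos: [498.9, 154.2, 217.0]
ee_rot: [-0.0, 0.056, 0.998, -0.0]
contact_force: [-0.5, 0.5, -0.5]
gripper_width: 56.3
finger_force: 0.0
```

Request:
drive_tool --pt "0.4 0.005 0.154 0.134 0 0 -0.004" --pt "0.4 0.003 0.154 0.135 0 0 -0.0039" --pt "0.4 -0.144 0.278 0.1 0 0 -0.0111" --pt "0.4 -0.153 0.272 0.1 0 0 -0.0111" --pt "0.4 -0.163 0.267 0.1 0 0 -0.0111"

```text
t: 17.75
eef_pos: [578.7, 319.6, 131.4]
ee_rot: [-0.0, -0.009, 1.0, -0.0]
contact_force: [0.5, 0.3, 0.6]
gripper_width: 56.1
finger_force: 0.0
```

Request:
drive_tool --pt "0.4 -0.172 0.261 0.1 0 0 -0.0112" --pt "0.4 0 0 0 0 0 0"

```text
t: 18.0
eef_pos: [603.4, 360.1, 114.1]
ee_rot: [-0.001, -0.027, 1.0, -0.0]
contact_force: [0.5, -1.2, 0.3]
gripper_width: 56.4
finger_force: 0.0
```

```bash
python3 - <<'E'
from h import *
show()
p=read_camera("top"); save(p,"h2.png",(210,110,320,230),5)
b=read_camera("scene"); print([(f[0].round(1),round(f[1],1)) for f in fobs(b)])
plan([((600.5,358.6,3),down(93),.45,4)])
E
```

```text
18.0 [603.4 360.1 114.1] [ 4.800e+00 -1.798e+02  1.000e-01] [ 0.5 -1.2  0.3] 56.4 0.0 [ 0.44  0.52  1.34  0.    1.28 -1.19]
[(array([  10. , -829.2]), np.float32(-173.8)), (array([ 419.5, -249.3]), np.float32(6.2)), (array([ 583.5, -348.7]), np.float32(-13.3)), (array([605.2, 360.3]), np.float32(2.4))]
[[0.45,0.002,0.002,0.189,-0.0001,-0.0002,0.0],[0.45,0.003,0.002,0.189,-0.0001,-0.0002,0.0],[0.45,0.003,0.002,0.189,-0.0001,-0.0002,0.0],[0.45,0.003,0.001,0.189,-0.0001,-0.0001,-0.0001]]
[600.5 358.5   2.9]
```

View pics/h2.png

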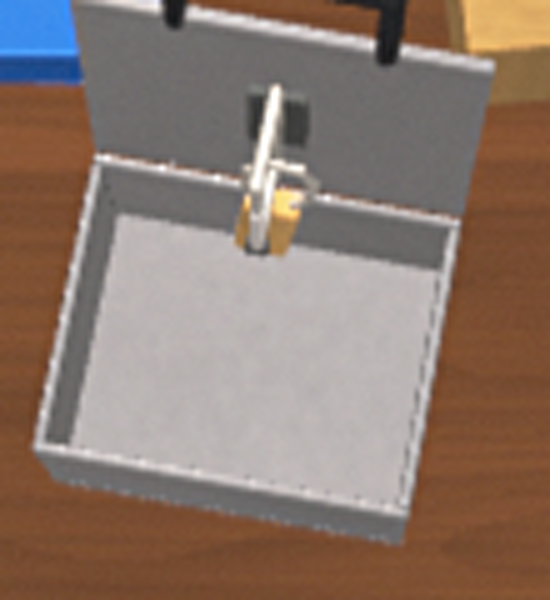

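The top view shows fob C hanging in the loop at (270,220) with the ring around the hook at (285,180). Now fob A: I narrow the jaws because a jar stands close beside it.

Request:
drive_tool --pt "0.55 0 0 0.1 0 0 0" --pt "0.55 0 0 0.1 0 0 0" --pt "0.55 0 0 0.19 0 0 0" --pt "0.55 0 0 0.19 0 0 0" --pt "0.55 0 0 0.1 0 0 0"

```text
t: 18.73
eef_pos: [601.0, 356.6, 13.9]
ee_rot: [-0.001, -0.026, 1.0, -0.001]
contact_force: [-0.1, 0.6, 0.8]
gripper_width: 42.3
finger_force: 0.0
```

```bash
python3 - <<'E'
from h import *
show()
p=read_camera("top")
for d in nets.spot_point(p,"jar_a"): print(atz(p,d["location"][0]*560,d["location"][1]*420,0).round(),d["conf"])
for d in nets.cut_out(p,"jar_a")[:3]: print(d["bbox"],d["conf"])
E
```

```text
18.73 [601.  356.6  13.9] [ 4.600e+00 -1.798e+02  1.000e-01] [-0.1  0.6  0.8] 42.3 0.0 [ 0.44  0.6   1.47  0.    1.08 -1.19]
[ 690. -346.    0.] 0.87
[ 439. -421.    0.] 0.59
[597. 369.   0.] 0.26
[0.6836, 0.294, 0.0363, 0.06] 0.95
[0.7284, 0.5033, 0.0509, 0.041] 0.83
```

Request:
drive_tool --pt "0.55 0 0 0.05 0 0 0" --pt "0.55 0 0 0.05 0 0 0" --pt "0.55 0 0 0 0 0 0" --pt "1 0 0 0 0 0 0" --pt "1 0 0 0 0 0 0" --newtons 50

```text
t: 19.5
eef_pos: [602.6, 358.0, 1.3]
ee_rot: [0.0, -0.026, 1.0, 0.0]
contact_force: [-0.5, 0.5, 0.2]
gripper_width: 29.2
finger_force: 50.0
```

Request:
drive_tool --pt "1 0 0 0 0 0 0" --pt "1 0 0 0 0 0 0" --pt "1 0 0 0 0 0 0"

```text
t: 19.88
eef_pos: [602.6, 358.0, 1.3]
ee_rot: [0.0, -0.026, 1.0, 0.0]
contact_force: [-0.8, 0.7, 0.6]
gripper_width: 29.5
finger_force: 50.0
```

```bash
cat >> h.py <<'E'
M=fromlid([-87,1,-58])
def carry(a,n,j=1):
    show(); s=arm.read_state(); p=s["eef_pos"]; pre=M-U*(76.5+35)
    plan([((p[0],p[1],130),down(a),j,3),((*pre[:2],M[2]+40),down(80),j,n),((*pre[:2],M[2]-5),down(80),j,2)])
E
python3 -c "
from h import *
carry(93,7)"
```

```text
19.88 [602.6 358.    1.3] [ -4.7 179.9   0. ] [-0.8  0.7  0.6] 29.5 50.0 [ 0.44  0.61  1.48  0.    1.05 -1.19]
[[1,0.0,0.0,-0.286,0.0,0.0,-0.0001],[1,0.0,0.0,-0.286,0.0001,0.0001,0.0],[1,0.0,0.0,-0.286,0.0,0.0,-0.0001],[1,0.13,-0.297,-0.1,0.0,0.0,0.0103],[1,0.121,-0.301,-0.1,0.0,0.0,0.0103]]
[[1,0.111,-0.305,-0.1,0.0,0.0,0.0103],[1,0.101,-0.308,-0.1,0.0,0.0,0.0103],[1,0.091,-0.311,-0.1,0.0,0.0,0.0103],[1,0.081,-0.314,-0.099,0.0,0.0,0.0104],[1,0.071,-0.317,-0.1,0.0,0.0,0.0103]]
[[1,0.0,0.0,0.15,0.0,0.0,0.0],[1,0.0,0.0,0.15,0.0,0.0,0.0]]
[482.   39.4 189.8]
```

Request:
drive_tool --pt "1 0 0 -0.286 0 0 0" --pt "1 0 0 -0.286 0 0 0" --pt "1 0 0 -0.286 0 0 0" --pt "1 0.13 -0.297 -0.1 0 0 0.0103" --pt "1 0.121 -0.301 -0.1 0 0 0.0103"

```text
t: 20.5
eef_pos: [567.6, 265.9, 160.2]
ee_rot: [0.0, 0.006, 1.0, -0.0]
contact_force: [-0.1, 0.4, -0.6]
gripper_width: 29.7
finger_force: 50.0
```

Request:
drive_tool --pt "1 0.111 -0.305 -0.1 0 0 0.0103" --pt "1 0.101 -0.308 -0.1 0 0 0.0103" --pt "1 0.091 -0.311 -0.1 0 0 0.0103" --pt "1 0.081 -0.314 -0.099 0 0 0.0104" --pt "1 0.071 -0.317 -0.1 0 0 0.0103"

```text
t: 21.12
eef_pos: [480.7, 37.8, 234.9]
ee_rot: [-0.0, 0.088, 0.996, -0.0]
contact_force: [1.7, -0.3, -0.2]
gripper_width: 29.6
finger_force: 50.0
```

Request:
drive_tool --pt "1 0 0 0.15 0 0 0" --pt "1 0 0 0.16 0 0 0" --pt "1 0 0 0 0 0 0" --pt "1 0 0 0 0 0 0" --pt "1 0 0 0 0 0 0"

```text
t: 21.75
eef_pos: [482.5, 39.5, 189.0]
ee_rot: [0.001, 0.087, 0.996, 0.0]
contact_force: [0.6, -0.9, -0.5]
gripper_width: 29.3
finger_force: 50.0
```

```bash
cat >> h.py <<'E'
def ringchk():
    p=read_camera("scene"); a,b,e,g=240,195,300,240
    vs,us=np.mgrid[b:g,a:e]; W=np.array([lidc(world(p,u,v)) for u,v in zip(us.ravel(),vs.ravel())]); I=p["img"][vs.ravel(),us.ravel()].astype(int)
    w=W[(W[:,2]<-70)&(W[:,2]>-150)&(abs(W[:,1])<25)&(W[:,0]<-60)&(W[:,0]>-125)&(I.min(1)>130)]
    print("ring",len(w),"y",w[:,1].min().round(),w[:,1].max().round(),"far z",np.percentile(w[:,2],97).round(1))
    A=np.c_[w[:,2]+93,w[:,1],np.ones(len(w))]; print("x= a*z+b*y+c at z=-93:",np.linalg.lstsq(A,w[:,0],rcond=None)[0].round(3),"(first: a -0.13,c -82)")
def pre(dx,dz):
    show(); t=arm.read_state()["eef_pos"]; f=t+U*(76.5-dx)+[0,0,dz]; print("bar lid",lidc(f).round(1),"world err to mouth height",(f-M)[2].round(1),"lateral",((f-M)@Y).round(1),"dist",((M-f)@U).round(1)); ringchk()
E
python3 -c "
from h import *
pre(2.1,6.7)"
```

```text
21.75 [482.5  39.5 189. ] [ 15.7 179.2   0. ] [ 0.6 -0.9 -0.5] 29.3 50.0 [-0.06  0.15  1.72  0.    1.27 -1.46]
bar lid [-83.2   1.2 -94.5] world err to mouth height 1.0 lateral 0.2 dist 36.6
ring 56 y -20.0 19.0 far z -92.4
x= a*z+b*y+c at z=-93: [-8.4000e-02  1.0000e-03 -8.5737e+01] (first: a -0.13,c -82)
```

Request:
drive_tool --pt "1 -0.19 0 0.01 0 0 0" --pt "1 -0.067 0 0 0 0 0" --pt "1 -0.067 0 0 0 0 0" --pt "1 -0.067 0 0 0 0 0" --pt "1 -0.067 0 0 0 0 0"

```text
t: 22.42
eef_pos: [551.5, 27.1, 187.1]
ee_rot: [0.002, 0.087, 0.996, -0.0]
contact_force: [0.7, -0.2, -0.3]
gripper_width: 29.4
finger_force: 50.0
```

Request:
drive_tool --pt "1 0 0 0 0 0 0" --pt "1 0 0 0 0 0 0" --pt "1 0 0 0.07 0 0 0" --pt "1 0 0 0.06 0 0 0"

```text
t: 22.92
eef_pos: [548.9, 27.5, 166.2]
ee_rot: [-0.0, 0.087, 0.996, 0.0]
contact_force: [-0.1, -0.6, -0.4]
gripper_width: 29.7
finger_force: 50.0
```

```bash
python3 -c "
from h import *
show()"
```

```text
22.93 [548.9  27.5 166.2] [ -15.7 -179.3   -0. ] [-0.1 -0.6 -0.4] 29.7 50.0 [-0.08  0.26  1.62  0.    1.26 -1.47]
```

Request:
drive_tool --pt "0.4 0 0 0 0 0 0" --pt "0.4 0 0 0 0 0 0" --pt "0.4 0 0 0 0 0 0" --pt "0.4 0 0 0 0 0 0" --pt "0.4 0 0 -0.3 0 0 0"

```text
t: 23.55
eef_pos: [547.0, 27.6, 209.5]
ee_rot: [-0.004, 0.087, 0.996, -0.0]
contact_force: [0.1, -0.1, 0.4]
gripper_width: 56.4
finger_force: 0.0
```

Request:
drive_tool --pt "0.4 0 0 -0.4 0 0 0" --pt "0.4 0.2 0 -0.3 0 0 0" --pt "0.4 0.2 0 0 0 0 0" --pt "0.4 0 0 0 0 0 0"

```text
t: 24.05
eef_pos: [489.2, 38.2, 318.4]
ee_rot: [0.001, 0.087, 0.996, 0.0]
contact_force: [0.4, 0.3, -0.2]
gripper_width: 56.8
finger_force: 0.0
```

```bash
python3 - <<'E'
from h import *
show()
for c in("top",):
    p=read_camera(c)
    for f in fobs(p): print(c,f[0].round(1),round(f[1],1),np.round(f[2]),f[3].round(),f[4],f[5],f[6].round())
plan([((470,230,200),down(100),.4,7),((456.5,426.5,100),down(124),.4,5)])
E
```

```text
24.05 [489.2  38.2 318.4] [ 15.7 179.2   0. ] [ 0.4  0.3 -0.2] 56.8 0.0 [-0.06  0.1   1.46  0.    1.58 -1.46]
top [ 578.8 -348.5] -11.6 [31. 61.] 15.0 30 0 [392. 176.]
top [456.6 426.4] 34.0 [32. 61.] 14.0 31 0 [116. 218.]
top [ 423.2 -272.7] -6.2 [30. 61.] 15.0 33 0 [367. 230.]
[[0.4,0.051,0.177,0.112,0.0,0.0001,-0.0159],[0.4,0.042,0.179,0.112,0.0,0.0001,-0.0159],[0.4,0.033,0.181,0.112,0.0,0.0001,-0.0159],[0.4,0.024,0.182,0.112,0.0,0.0001,-0.0159],[0.4,0.015,0.183,0.112,0.0,0.0001,-0.0159]]
[[0.4,0.005,0.184,0.112,0.0,0.0001,-0.0158],[0.4,-0.003,0.184,0.112,0.0,0.0,-0.0159],[0.4,-0.028,0.261,0.133,0.0,0.0,-0.0267],[0.4,-0.05,0.258,0.133,0.0,0.0,-0.0267],[0.4,-0.071,0.253,0.134,0.0,0.0,-0.0266]]
[[0.4,-0.092,0.246,0.133,0.0,0.0,-0.0267],[0.4,-0.112,0.238,0.134,0.0,0.0,-0.0266]]
[456.5 426.5  99.9]
```

```bash
python3 - <<'E'
from h import *
for c in("top","scene"):
    p=read_camera(c)
    for n in("water","lotion"):
        for d in nets.spot_point(p,n)[:2]: print(c,n,atz(p,d["location"][0]*560,d["location"][1]*420,0).round(),round(d["conf"],2))
    if c=="top":
        W=np.array([[*world(p,u,v)] for v in range(230,300) for u in range(40,130)])
        k=(W[:,2]>30)&(W[:,2]<180)&(W[:,0]>290)&(W[:,0]<420)&(W[:,1]>420)
        for a,b in((30,80),(80,120),(120,180)):
            q=W[k&(W[:,2]>a)&(W[:,2]<=b)]; print(a,len(q),q.min(0).round() if len(q) else "",q.max(0).round() if len(q) else "")
E
```

```text
top water [326. 499.   0.] 0.91
top lotion [ 345. -516.    0.] 0.71
30 247 [303. 471.  30.] [420. 617.  80.]
80 360 [303. 472.  80.] [416. 596. 120.]
120 300 [312. 482. 120.] [354. 518. 172.]
scene water [336. 513.   0.] 0.83
scene water [ 426. -273.    0.] 0.67
scene lotion [ 352. -512.    0.] 0.62
```

Request:
drive_tool --pt "0.4 0.051 0.177 0.112 0 0 -0.0159" --pt "0.4 0.042 0.179 0.112 0 0 -0.0159" --pt "0.4 0.033 0.181 0.112 0 0 -0.0159" --pt "0.4 0.024 0.182 0.112 0 0 -0.0159" --pt "0.4 0.015 0.183 0.112 0 0 -0.0159"

```text
t: 25.02
eef_pos: [476.1, 175.8, 232.0]
ee_rot: [-0.0, -0.038, 0.999, -0.0]
contact_force: [1.7, 0.4, -0.5]
gripper_width: 56.5
finger_force: 0.0
```

Request:
drive_tool --pt "0.4 0.005 0.184 0.112 0 0 -0.0158" --pt "0.4 -0.003 0.184 0.112 0 0 -0.0159" --pt "0.4 -0.028 0.261 0.133 0 0 -0.0267" --pt "0.4 -0.05 0.258 0.133 0 0 -0.0267" --pt "0.4 -0.071 0.253 0.134 0 0 -0.0266"

```text
t: 25.65
eef_pos: [462.3, 349.2, 138.2]
ee_rot: [-0.0, -0.212, 0.977, -0.0]
contact_force: [1.4, -0.5, 0.6]
gripper_width: 56.5
finger_force: 0.0
```

Request:
drive_tool --pt "0.45 -0.092 0.246 0.133 0 0 -0.0267" --pt "0.45 -0.112 0.238 0.134 0 0 -0.0266" --pt "0.45 0 0 0 0 0 0" --pt "0.45 0 0 0 0 0 0" --pt "0.45 0 0 0 0 0 0"

```text
t: 26.28
eef_pos: [457.2, 425.7, 100.1]
ee_rot: [0.0, -0.292, 0.957, 0.0]
contact_force: [-0.1, -0.3, 0.4]
gripper_width: 51.6
finger_force: 0.0
```

```bash
python3 - <<'E'
from h import *
p=read_camera("top"); save(p,"h3.png",(230,120,300,190),6)
plan([((456.6,426.5,3),down(124),.45,3)])
show()
E
```

```text
[[0.45,0.0,0.002,0.216,0.0,0.0001,-0.0002],[0.45,0.001,0.002,0.216,0.0,0.0001,-0.0002],[0.45,0.0,0.003,0.216,-0.0001,0.0001,-0.0001]]
[456.6 426.5   3. ]
26.32 [457.3 425.7 100.2] [-52.5 172.1   0. ] [ 0.3  0.9 -0. ] 51.8 0.0 [ 0.64  0.42  1.55 -0.    1.17 -1.52]
```

View pics/h3.png

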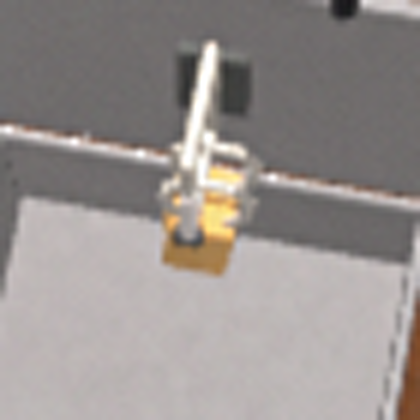

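Two rings (around (210,180)) and two blocks (200,240) hang at the hook. On to fob B.

Request:
drive_tool --pt "0.45 0 0.002 0.216 0 0 0" --pt "0.45 0 0.002 0.216 0 0 0" --pt "0.45 0 0.002 0.216 0 0 0" --pt "0.45 0 0 0 0 0 0" --pt "0.45 0 0 0 0 0 0"

```text
t: 26.95
eef_pos: [456.6, 426.8, 3.0]
ee_rot: [0.0, -0.292, 0.956, 0.0]
contact_force: [-0.9, 0.5, -0.7]
gripper_width: 51.7
finger_force: 0.0
```

Request:
drive_tool --pt "1 0 0 0 0 0 0" --pt "1 0 0 0 0 0 0" --pt "1 0 0 0 0 0 0" --pt "1 0 0 0 0 0 0"

```text
t: 27.45
eef_pos: [456.2, 427.4, 2.6]
ee_rot: [0.0, -0.292, 0.956, 0.0]
contact_force: [0.2, -0.2, 2.3]
gripper_width: 29.4
finger_force: 50.0
```

```bash
python3 -c "
from h import *
carry(124,8)"
```

```text
27.45 [456.2 427.4   2.6] [-52.6 172.1   0. ] [ 0.2 -0.2  2.3] 29.4 50.0 [ 0.64  0.52  1.67  0.    0.96 -1.52]
[[1,0.0,0.0,-0.283,0.0,0.0001,0.0],[1,0.0,0.0,-0.283,0.0,0.0,0.0],[1,0.0,0.0,-0.283,0.0,0.0001,-0.0001],[1,0.163,-0.28,-0.087,0.0,0.0,0.0306],[1,0.135,-0.294,-0.087,0.0,0.0,0.0306]]
[[1,0.106,-0.306,-0.087,0.0,0.0,0.0305],[1,0.077,-0.315,-0.087,0.0,0.0,0.0306],[1,0.046,-0.321,-0.088,0.0,0.0,0.0305],[1,0.015,-0.324,-0.087,0.0,0.0,0.0306],[1,-0.016,-0.324,-0.088,0.0,0.0,0.0305]]
[[1,-0.046,-0.32,-0.087,0.0,0.0,0.0306],[1,0.0,0.0,0.15,0.0,0.0,0.0],[1,0.0,0.0,0.15,0.0,0.0,0.0]]
[482.   39.4 189.7]
```

Request:
drive_tool --pt "1 0 0 -0.283 0 0 0" --pt "1 0 0 -0.283 0 0 0" --pt "1 0 0 -0.283 0 0 0" --pt "1 0.163 -0.28 -0.087 0 0 0.0306" --pt "1 0.135 -0.294 -0.087 0 0 0.0306"

```text
t: 28.08
eef_pos: [462.5, 329.6, 156.3]
ee_rot: [0.0, -0.198, 0.98, -0.0]
contact_force: [1.5, -0.0, -1.1]
gripper_width: 29.5
finger_force: 50.0
```

Request:
drive_tool --pt "1 0.106 -0.306 -0.087 0 0 0.0305" --pt "1 0.077 -0.315 -0.087 0 0 0.0306" --pt "1 0.046 -0.321 -0.088 0 0 0.0305" --pt "1 0.015 -0.324 -0.087 0 0 0.0306" --pt "1 -0.016 -0.324 -0.088 0 0 0.0305"

```text
t: 28.7
eef_pos: [478.4, 86.2, 221.5]
ee_rot: [0.0, 0.041, 0.999, -0.0]
contact_force: [0.8, -0.1, 0.7]
gripper_width: 29.2
finger_force: 50.0
```

Request:
drive_tool --pt "1 -0.046 -0.32 -0.087 0 0 0.0306" --pt "1 0 0 0.15 0 0 0" --pt "1 0 0 0.15 0 0 0" --pt "1 0 0 0 0 0 0" --pt "1 0 0 0 0 0 0"

```text
t: 29.32
eef_pos: [482.2, 39.4, 189.8]
ee_rot: [0.0, 0.087, 0.996, 0.0]
contact_force: [0.2, -0.1, 0.5]
gripper_width: 29.5
finger_force: 50.0
```

```bash
python3 -c "
from h import *
pre(0,5.4)"
```

```text
29.32 [482.2  39.4 189.8] [ 15.7 179.3   0. ] [ 0.2 -0.1  0.5] 29.5 50.0 [-0.06  0.15  1.72  0.    1.28 -1.46]
bar lid [-83.    1.  -92.7] world err to mouth height 0.5 lateral 0.0 dist 34.9
ring 53 y -20.0 22.0 far z -90.2
x= a*z+b*y+c at z=-93: [-1.3800e-01  1.8000e-02 -8.5472e+01] (first: a -0.13,c -82)
```

Request:
drive_tool --pt "1 -0.187 0 0.005 0 0 0" --pt "1 -0.065 0 0 0 0 0" --pt "1 -0.065 0 0 0 0 0" --pt "1 -0.065 0 0 0 0 0" --pt "1 -0.065 0 0 0 0 0"

```text
t: 30.0
eef_pos: [549.9, 27.3, 189.2]
ee_rot: [0.002, 0.087, 0.996, -0.0]
contact_force: [0.5, -0.4, 0.3]
gripper_width: 29.5
finger_force: 50.0
```

Request:
drive_tool --pt "1 0 0 0 0 0 0" --pt "1 0 0 0 0 0 0" --pt "1 0 0 0.07 0 0 0" --pt "1 0 0 0.06 0 0 0"

```text
t: 30.5
eef_pos: [547.3, 27.7, 168.1]
ee_rot: [-0.0, 0.087, 0.996, 0.0]
contact_force: [-0.4, -0.4, -0.0]
gripper_width: 29.6
finger_force: 50.0
```

```bash
python3 -c "
from h import *
show()"
```

```text
30.5 [547.3  27.7 168.1] [ -15.7 -179.3   -0. ] [-0.4 -0.4 -0. ] 29.6 50.0 [-0.08  0.26  1.62  0.    1.26 -1.47]
```

Release and head for the displaced fob D.

Request:
drive_tool --pt "0.4 0 0 0 0 0 0" --pt "0.4 0 0 0 0 0 0" --pt "0.4 0 0 0 0 0 0" --pt "0.4 0 0 0 0 0 0" --pt "0.4 0 0 -0.3 0 0 0"

```text
t: 31.12
eef_pos: [545.4, 27.8, 211.4]
ee_rot: [-0.004, 0.087, 0.996, -0.0]
contact_force: [0.7, -0.2, 0.7]
gripper_width: 56.4
finger_force: 0.0
```

Request:
drive_tool --pt "0.4 0 0 -0.4 0 0 0" --pt "0.4 0.2 0 -0.3 0 0 0" --pt "0.4 0.2 0 0 0 0 0" --pt "0.4 0 0 0 0 0 0"

```text
t: 31.62
eef_pos: [487.6, 38.4, 320.4]
ee_rot: [0.001, 0.087, 0.996, 0.0]
contact_force: [-0.5, -0.2, -0.3]
gripper_width: 56.2
finger_force: 0.0
```

```bash
python3 - <<'E'
from h import *
show()
for c in("top","scene"):
    p=read_camera(c)
    for f in fobs(p): print(c,f[0].round(1),round(f[1],1),np.round(f[2]),f[3].round(),f[4],f[5],f[6].round())
plan([((460,-100,220),down(80),.45,5),((423.2,-272.7,90),down(83.8),.45,5)])
E
```

```text
31.62 [487.6  38.4 320.4] [ 15.7 179.2   0. ] [-0.5 -0.2 -0.3] 56.2 0.0 [-0.06  0.1   1.46  0.    1.59 -1.46]
top [ 578.8 -348.5] -11.6 [31. 61.] 15.0 31 0 [392. 176.]
top [ 423.2 -272.7] -6.5 [31. 61.] 15.0 33 0 [367. 230.]
scene [  12.8 -829.1] -173.9 [ 36. 209.] -551.0 0 10 [149.  84.]
scene [ 429.2 -273. ] -4.2 [34. 68.] 15.0 35 0 [219. 195.]
scene [ 583.6 -348.6] -12.9 [36. 66.] 15.0 22 0 [182. 220.]
[[0.45,0.006,-0.188,0.132,0.0,0.0001,0.0],[0.45,0.006,-0.188,0.132,0.0,0.0001,0.0],[0.45,0.006,-0.188,0.132,0.0,0.0,0.0],[0.45,0.007,-0.188,0.132,0.0,0.0001,-0.0001],[0.45,0.007,-0.188,0.132,0.0,0.0,0.0]]
[[0.45,0.008,-0.235,0.173,0.0,0.0,-0.0042],[0.45,0.011,-0.235,0.173,0.0,0.0,-0.0042],[0.45,0.015,-0.235,0.173,0.0,0.0,-0.0042],[0.45,0.017,-0.235,0.174,0.0,0.0,-0.0043],[0.45,0.021,-0.234,0.173,0.0,0.0,-0.0042]]
[ 423.2 -272.7   90.1]
```

Request:
drive_tool --pt "0.45 0.006 -0.188 0.132 0 0 0" --pt "0.45 0.006 -0.188 0.132 0 0 0" --pt "0.45 0.006 -0.188 0.132 0 0 0" --pt "0.45 0.007 -0.188 0.132 0 0 0" --pt "0.45 0.007 -0.188 0.132 0 0 0"

```text
t: 32.35
eef_pos: [460.0, -101.3, 218.3]
ee_rot: [-0.001, 0.088, 0.996, 0.0]
contact_force: [0.4, 0.2, 0.1]
gripper_width: 51.6
finger_force: 0.0
```

Request:
drive_tool --pt "0.45 0.008 -0.235 0.173 0 0 -0.0042" --pt "0.45 0.011 -0.235 0.173 0 0 -0.0042" --pt "0.45 0.015 -0.235 0.173 0 0 -0.0042" --pt "0.45 0.017 -0.235 0.174 0 0 -0.0043" --pt "0.45 0.021 -0.234 0.173 0 0 -0.0042"

```text
t: 32.98
eef_pos: [422.8, -274.3, 88.1]
ee_rot: [-0.0, 0.054, 0.999, 0.0]
contact_force: [-0.3, -0.4, 0.9]
gripper_width: 51.4
finger_force: 0.0
```

Request:
drive_tool --pt "0.45 0 0 0 0 0 0" --pt "0.45 0 0 0 0 0 0" --pt "0.45 0 0 0 0 0 0"

```text
t: 33.35
eef_pos: [423.5, -272.0, 90.7]
ee_rot: [0.001, 0.054, 0.999, -0.0]
contact_force: [0.2, 0.1, -0.5]
gripper_width: 51.5
finger_force: 0.0
```

```bash
python3 - <<'E'
from h import *
p=read_camera("top"); save(p,"h4.png",(230,120,300,190),6)
show()
for n in("jar_a",):
    for d in nets.spot_point(p,n)[:3]: print(n,atz(p,d["location"][0]*560,d["location"][1]*420,0).round(),round(d["conf"],2))
plan([((423.2,-272.7,3),down(83.8),.45,3)])
E
```

```text
33.4 [ 423.5 -272.    90.8] [ 9.700e+00  1.797e+02 -1.000e-01] [-0.6 -0.4  0.3] 51.0 0.0 [-0.71  0.26  1.83  0.    1.04 -2.17]
jar_a [626. 447.   0.] 0.67
jar_a [640.  23.   0.] 0.61
jar_a [ 692. -354.    0.] 0.58
[[0.45,0.001,-0.001,0.195,-0.0001,0.0001,0.0001],[0.45,0.0,-0.002,0.195,-0.0001,0.0002,0.0001],[0.45,0.0,-0.001,0.196,0.0,0.0001,0.0]]
[ 423.3 -272.6    3. ]
```

View pics/h4.png

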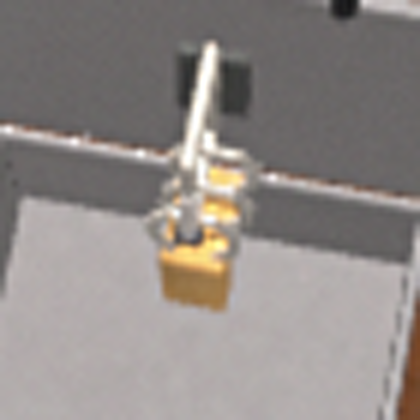

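Three rings and blocks hang in a row (200,170 to 200,290). Now fob D.

Request:
drive_tool --pt "0.45 0 -0.001 0.195 0 0 0" --pt "0.45 0 -0.001 0.195 0 0 0" --pt "0.45 0 -0.001 0.195 0 0 0" --pt "0.45 0 0 0 0 0 0" --pt "0.45 0 0 0 0 0 0"

```text
t: 34.08
eef_pos: [423.1, -272.7, 2.9]
ee_rot: [0.0, 0.054, 0.999, -0.0]
contact_force: [0.2, -0.3, -0.6]
gripper_width: 51.5
finger_force: 0.0
```

Request:
drive_tool --pt "1 0 0 0 0 0 0" --pt "1 0 0 0 0 0 0" --pt "1 0 0 0 0 0 0" --pt "1 0 0 0 0 0 0"

```text
t: 34.58
eef_pos: [422.8, -273.0, 2.7]
ee_rot: [0.0, 0.054, 0.999, -0.0]
contact_force: [-0.4, 1.3, 3.3]
gripper_width: 29.6
finger_force: 49.9
```

```bash
python3 -c "
from h import *
carry(83.8,7)"
```

```text
34.58 [ 422.8 -273.     2.7] [  9.8 179.7  -0. ] [-0.4  1.3  3.3] 29.6 49.9 [-0.71  0.37  1.94  0.    0.82 -2.17]
[[1,0.0,0.0,-0.283,0.0,0.0001,-0.0001],[1,0.0,0.0,-0.283,0.0,0.0,-0.0001],[1,0.0,0.0,-0.282,0.0,0.0001,0.0],[1,-0.024,0.302,-0.1,0.0,0.0,0.003],[1,-0.021,0.302,-0.1,0.0,0.0,0.003]]
[[1,-0.018,0.302,-0.1,0.0,0.0,0.003],[1,-0.016,0.303,-0.1,0.0,0.0,0.003],[1,-0.013,0.302,-0.1,0.0,0.0,0.003],[1,-0.009,0.303,-0.099,0.0,0.0,0.003],[1,-0.007,0.303,-0.1,0.0,0.0,0.0031]]
[[1,0.0,0.0,0.15,0.0,0.0,0.0],[1,0.0,0.0,0.15,0.0,0.0,0.0]]
[482.1  39.4 189.8]
```

Request:
drive_tool --pt "1 0 0 -0.283 0 0 0" --pt "1 0 0 -0.283 0 0 0" --pt "1 0 0 -0.282 0 0 0" --pt "1 -0.024 0.302 -0.1 0 0 0.003" --pt "1 -0.021 0.302 -0.1 0 0 0.003"

```text
t: 35.2
eef_pos: [439.7, -183.1, 160.2]
ee_rot: [0.0, 0.065, 0.998, -0.0]
contact_force: [0.9, -1.1, -1.4]
gripper_width: 29.5
finger_force: 49.9
```

Request:
drive_tool --pt "1 -0.018 0.302 -0.1 0 0 0.003" --pt "1 -0.016 0.303 -0.1 0 0 0.003" --pt "1 -0.013 0.302 -0.1 0 0 0.003" --pt "1 -0.009 0.303 -0.099 0 0 0.003" --pt "1 -0.007 0.303 -0.1 0 0 0.0031"

```text
t: 35.83
eef_pos: [481.9, 40.8, 234.7]
ee_rot: [-0.0, 0.088, 0.996, -0.0]
contact_force: [0.7, 0.6, -0.7]
gripper_width: 29.6
finger_force: 49.9
```

Request:
drive_tool --pt "1 0 0 0.15 0 0 0" --pt "1 0 0 0.15 0 0 0" --pt "1 0 0 0 0 0 0" --pt "1 0 0 0 0 0 0" --pt "1 0 0 0 0 0 0"

```text
t: 36.45
eef_pos: [482.8, 39.2, 190.3]
ee_rot: [0.001, 0.088, 0.996, 0.0]
contact_force: [0.1, -0.1, -0.8]
gripper_width: 29.5
finger_force: 49.9
```

```bash
python3 -c "
from h import *
pre(0,5.3)"
```

```text
36.45 [482.8  39.2 190.3] [ 15.8 179.2   0. ] [ 0.1 -0.1 -0.8] 29.5 49.9 [-0.06  0.15  1.71  0.    1.28 -1.46]
bar lid [-83.5   0.9 -92.1] world err to mouth height 0.9 lateral -0.1 dist 34.3
ring 52 y -20.0 21.0 far z -89.6
x= a*z+b*y+c at z=-93: [-7.1000e-02 -2.2000e-02 -8.5171e+01] (first: a -0.13,c -82)
```

Request:
drive_tool --pt "1 -0.187 0 0.008 0 0 0" --pt "1 -0.065 0 0 0 0 0" --pt "1 -0.065 0 0 0 0 0" --pt "1 -0.065 0 0 0 0 0" --pt "1 -0.065 0 0 0 0 0"

```text
t: 37.12
eef_pos: [549.6, 27.5, 188.7]
ee_rot: [0.001, 0.087, 0.996, -0.0]
contact_force: [-0.1, -0.4, -0.6]
gripper_width: 29.5
finger_force: 49.9
```

Request:
drive_tool --pt "1 0 0 0 0 0 0" --pt "1 0 0 0 0 0 0" --pt "1 0 0 0.07 0 0 0" --pt "1 0 0 0.04 0 0 0"

```text
t: 37.62
eef_pos: [547.4, 27.8, 170.7]
ee_rot: [-0.001, 0.087, 0.996, 0.0]
contact_force: [-0.1, 0.2, -1.0]
gripper_width: 29.6
finger_force: 49.9
```

```bash
python3 -c "
from h import *
show()"
```

```text
37.62 [547.4  27.8 170.7] [ -15.7 -179.2   -0. ] [-0.1  0.2 -1. ] 29.6 49.9 [-0.08  0.26  1.62  0.    1.27 -1.47]
```

Request:
drive_tool --pt "0.4 0 0 0 0 0 0" --pt "0.4 0 0 0 0 0 0" --pt "0.4 0 0 0 0 0 0" --pt "0.4 0 0 0 0 0 0" --pt "0.4 0 0 -0.3 0 0 0"

```text
t: 38.25
eef_pos: [545.6, 27.9, 214.1]
ee_rot: [-0.004, 0.087, 0.996, 0.0]
contact_force: [-0.1, -1.1, 0.7]
gripper_width: 56.4
finger_force: 0.0
```

Request:
drive_tool --pt "0.4 0 0 -0.4 0 0 0" --pt "0.4 0.2 0 -0.3 0 0 0" --pt "0.4 0.2 0 0 0 0 0" --pt "0.4 0 0 0 0 0 0"

```text
t: 38.75
eef_pos: [487.8, 38.5, 323.1]
ee_rot: [0.001, 0.087, 0.996, 0.0]
contact_force: [0.9, -0.3, -0.4]
gripper_width: 56.3
finger_force: 0.0
```

```bash
python3 - <<'E'
from h import *
show()
for c in("top","scene"):
    p=read_camera(c)
    for f in fobs(p): print(c,f[0].round(1),round(f[1],1),np.round(f[2]),f[3].round(),f[4],f[5],f[6].round())
plan([((480,-150,240),down(79),.45,5),((578.8,-348.5,90),down(78.3),.45,6)])
E
```

```text
38.75 [487.8  38.5 323.1] [ 15.7 179.2   0. ] [ 0.9 -0.3 -0.4] 56.3 0.0 [-0.06  0.1   1.45  0.    1.59 -1.46]
top [ 578.8 -348.5] -11.6 [31. 61.] 15.0 31 0 [392. 176.]
scene [  13.4 -829. ] -173.9 [ 36. 210.] -549.0 0 9 [149.  84.]
scene [ 583.6 -348.6] -12.9 [36. 66.] 15.0 22 0 [182. 220.]
[[0.45,-0.031,-0.249,0.109,0.0,0.0001,0.0011],[0.45,-0.032,-0.249,0.109,0.0,0.0001,0.0011],[0.45,-0.033,-0.249,0.109,0.0,0.0,0.0011],[0.45,-0.034,-0.249,0.109,0.0,0.0001,0.0011],[0.45,-0.035,-0.249,0.108,0.0,0.0,0.001]]
[[0.45,-0.15,-0.196,0.167,0.0,0.0,0.0007],[0.45,-0.15,-0.195,0.167,0.0,0.0,0.0006],[0.45,-0.151,-0.195,0.167,0.0,0.0,0.0007],[0.45,-0.151,-0.194,0.166,0.0,0.0,0.0006],[0.45,-0.151,-0.194,0.167,0.0,0.0,0.0007]]
[[0.45,-0.152,-0.194,0.166,0.0,0.0,0.0006]]
[ 578.8 -348.4   90. ]
```

Request:
drive_tool --pt "0.45 -0.031 -0.249 0.109 0 0 0.0011" --pt "0.45 -0.032 -0.249 0.109 0 0 0.0011" --pt "0.45 -0.033 -0.249 0.109 0 0 0.0011" --pt "0.45 -0.034 -0.249 0.109 0 0 0.0011" --pt "0.45 -0.035 -0.249 0.108 0 0 0.001"

```text
t: 39.48
eef_pos: [480.2, -151.7, 238.4]
ee_rot: [-0.001, 0.096, 0.995, 0.0]
contact_force: [0.1, -0.2, 1.4]
gripper_width: 51.8
finger_force: 0.0
```

Request:
drive_tool --pt "0.45 -0.15 -0.196 0.167 0 0 0.0007" --pt "0.45 -0.15 -0.195 0.167 0 0 0.0006" --pt "0.45 -0.151 -0.195 0.167 0 0 0.0007" --pt "0.45 -0.151 -0.194 0.166 0 0 0.0006" --pt "0.45 -0.151 -0.194 0.167 0 0 0.0007"

```text
t: 40.1
eef_pos: [562.8, -317.0, 112.4]
ee_rot: [-0.001, 0.101, 0.995, 0.0]
contact_force: [0.2, 0.4, 0.6]
gripper_width: 51.9
finger_force: 0.0
```

Request:
drive_tool --pt "0.45 -0.152 -0.194 0.166 0 0 0.0006" --pt "0.45 0 0 0 0 0 0" --pt "0.45 0 0 0 0 0 0" --pt "0.45 0 0 0 0 0 0"

```text
t: 40.6
eef_pos: [578.5, -347.8, 90.7]
ee_rot: [0.0, 0.102, 0.995, -0.0]
contact_force: [-0.0, -0.2, 0.7]
gripper_width: 52.1
finger_force: 0.0
```

```bash
python3 - <<'E'
from h import *
show()
b=read_camera("scene"); print([(f[0].round(1),round(f[1],1)) for f in fobs(b)])
p=read_camera("top"); save(p,"h5.png",(230,120,300,190),6)
plan([((578.8,-348.5,3),down(78.2),.45,3)])
E
```

```text
40.6 [ 578.5 -347.8   90.7] [ 18.3 179.   -0. ] [-0.  -0.2  0.7] 52.1 0.0 [-0.64  0.5   1.44  0.    1.2  -2.01]
[(array([  13.4, -829. ]), np.float32(-173.9)), (array([ 583.6, -348.6]), np.float32(-12.9))]
[[0.45,0.0,-0.001,0.196,0.0,0.0001,0.0003],[0.45,-0.001,-0.002,0.196,-0.0001,0.0002,0.0002],[0.45,-0.001,-0.001,0.196,0.0,0.0001,0.0003]]
[ 578.9 -348.4    3. ]
```

View pics/h5.png

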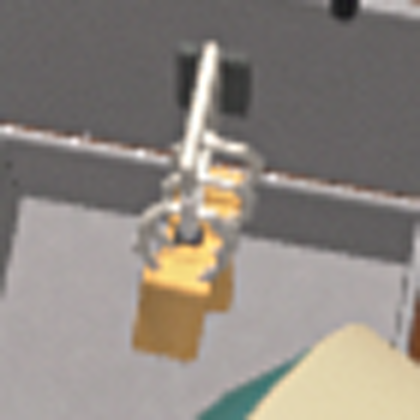

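Four rings and blocks now hang from the hook, the latest block at (170,310). Now fob E.

Request:
drive_tool --pt "0.45 0 -0.001 0.196 0 0 0" --pt "0.45 0 -0.001 0.196 0 0 0" --pt "0.45 0 -0.001 0.196 0 0 0" --pt "0.45 0 0 0 0 0 0" --pt "0.45 0 0 0 0 0 0"

```text
t: 41.32
eef_pos: [578.5, -348.5, 2.7]
ee_rot: [0.0, 0.102, 0.995, -0.0]
contact_force: [0.2, 0.0, -0.1]
gripper_width: 51.8
finger_force: 0.0
```

Request:
drive_tool --pt "1 0 0 0 0 0 0" --pt "1 0 0 0 0 0 0" --pt "1 0 0 0 0 0 0" --pt "1 0 0 0 0 0 0"

```text
t: 41.82
eef_pos: [578.4, -348.8, 2.2]
ee_rot: [0.0, 0.102, 0.995, -0.0]
contact_force: [-0.1, 1.0, 2.5]
gripper_width: 29.4
finger_force: 50.0
```

```bash
python3 - <<'E'
from h import *
show(); s=arm.read_state(); p=s["eef_pos"]; pre=M-U*(76.5+35)
plan([((p[0],p[1],140),down(78.2),1,3),((500,-170,225),down(79),1,5),((*pre[:2],M[2]+45),down(80),1,5),((*pre[:2],M[2]-5),down(80),1,2)])
E
```

```text
41.83 [ 578.4 -348.8    2.2] [ 18.3 179.   -0. ] [-0.1  1.   2.5] 29.4 50.0 [-0.65  0.58  1.54  0.    1.02 -2.01]
[[1,0.0,0.0,-0.306,0.0,0.0,0.0002],[1,0.0,0.0,-0.306,0.0,0.0001,0.0002],[1,0.0,0.0,-0.306,0.0,0.0,0.0001],[1,0.151,0.212,-0.113,0.0,0.0,-0.0009],[1,0.15,0.212,-0.114,0.0,0.0,-0.0009]]
[[1,0.15,0.213,-0.113,0.0,0.0,-0.0009],[1,0.149,0.213,-0.114,0.0,0.0,-0.0009],[1,0.149,0.214,-0.113,0.0,0.0,-0.0008],[1,0.077,0.27,-0.02,0.0,0.0,-0.0011],[1,0.076,0.27,-0.02,0.0,0.0,-0.0011]]
[[1,0.075,0.27,-0.019,0.0,0.0,-0.0011],[1,0.074,0.27,-0.02,0.0,0.0,-0.0011],[1,0.072,0.27,-0.019,0.0,0.0,-0.0012],[1,0.0,0.0,0.166,0.0,0.0,0.0],[1,0.0,0.0,0.167,0.0,0.0,0.0]]
[482.1  39.3 189.7]
```

Request:
drive_tool --pt "1 0 0 -0.306 0 0 0.0002" --pt "1 0 0 -0.306 0 0 0.0002" --pt "1 0 0 -0.306 0 0 0.0001" --pt "1 0.151 0.212 -0.113 0 0 -0.0009" --pt "1 0.15 0.212 -0.114 0 0 -0.0009"

```text
t: 42.45
eef_pos: [546.6, -276.9, 174.2]
ee_rot: [0.0, 0.1, 0.995, 0.0]
contact_force: [0.8, -0.3, -0.6]
gripper_width: 29.4
finger_force: 50.0
```

Request:
drive_tool --pt "1 0.15 0.213 -0.113 0 0 -0.0009" --pt "1 0.149 0.213 -0.114 0 0 -0.0009" --pt "1 0.149 0.214 -0.113 0 0 -0.0008" --pt "1 0.077 0.27 -0.02 0 0 -0.0011" --pt "1 0.076 0.27 -0.02 0 0 -0.0011"

```text
t: 43.08
eef_pos: [492.3, -85.0, 231.0]
ee_rot: [0.0, 0.093, 0.996, 0.0]
contact_force: [-0.3, 0.4, -0.1]
gripper_width: 29.4
finger_force: 50.0
```

Request:
drive_tool --pt "1 0.075 0.27 -0.019 0 0 -0.0011" --pt "1 0.074 0.27 -0.02 0 0 -0.0011" --pt "1 0.072 0.27 -0.019 0 0 -0.0012" --pt "1 0 0 0.166 0 0 0" --pt "1 0 0 0.167 0 0 0"

```text
t: 43.7
eef_pos: [482.0, 40.0, 189.1]
ee_rot: [0.001, 0.086, 0.996, -0.0]
contact_force: [-0.8, 0.1, -0.4]
gripper_width: 29.3
finger_force: 50.0
```

Request:
drive_tool --pt "1 0 0 0 0 0 0" --pt "1 0 0 0 0 0 0" --pt "1 0 0 0 0 0 0"

```text
t: 44.08
eef_pos: [482.9, 39.1, 190.5]
ee_rot: [0.001, 0.087, 0.996, 0.0]
contact_force: [0.3, -0.4, 0.1]
gripper_width: 29.6
finger_force: 50.0
```

```bash
python3 -c "
from h import *
pre(0,5.8)"
```

```text
44.08 [482.9  39.1 190.5] [ 15.7 179.2   0. ] [ 0.3 -0.4  0.1] 29.6 50.0 [-0.06  0.15  1.71  0.    1.28 -1.46]
bar lid [-84.2   0.8 -92.1] world err to mouth height 1.6 lateral -0.2 dist 34.2
ring 51 y -22.0 20.0 far z -88.3
x= a*z+b*y+c at z=-93: [-2.1500e-01 -1.6000e-02 -8.8113e+01] (first: a -0.13,c -82)
```

Slightly high (about 1.6 mm), so I drop 2 mm while approaching.

Request:
drive_tool --pt "1 -0.187 0 0.014 0 0 0" --pt "1 -0.065 0 0 0 0 0" --pt "1 -0.065 0 0 0 0 0" --pt "1 -0.065 0 0 0 0 0" --pt "1 -0.065 0 0 0 0 0"

```text
t: 44.75
eef_pos: [545.6, 28.1, 186.9]
ee_rot: [-0.002, 0.087, 0.996, 0.0]
contact_force: [0.0, 0.3, -1.0]
gripper_width: 29.7
finger_force: 50.0
```

Request:
drive_tool --pt "1 0 0 0 0 0 0" --pt "1 0 0 0 0 0 0" --pt "1 0 0 0.06 0 0 0" --pt "1 0 0 0 0 0 0"

```text
t: 45.25
eef_pos: [547.2, 27.7, 177.4]
ee_rot: [-0.001, 0.087, 0.996, 0.0]
contact_force: [-0.0, 0.1, -0.6]
gripper_width: 29.4
finger_force: 50.0
```

```bash
python3 -c "
from h import *
show()"
```

```text
45.25 [547.2  27.7 177.4] [ -15.7 -179.2   -0. ] [-0.   0.1 -0.6] 29.4 50.0 [-0.08  0.25  1.61  0.    1.28 -1.47]
```

Request:
drive_tool --pt "0.4 0 0 0 0 0 0" --pt "0.4 0 0 0 0 0 0" --pt "0.4 0 0 0 0 0 0" --pt "0.4 0 0 0 0 0 0" --pt "0.4 0 0 -0.3 0 0 0"

```text
t: 45.88
eef_pos: [545.6, 27.9, 220.6]
ee_rot: [-0.004, 0.087, 0.996, -0.0]
contact_force: [0.2, -0.0, 0.6]
gripper_width: 56.5
finger_force: 0.0
```

Request:
drive_tool --pt "0.4 0 0 -0.4 0 0 0" --pt "0.4 0.2 0 -0.3 0 0 0" --pt "0.4 0.2 0 0 0 0 0" --pt "0.4 0 0.35 0 0 0 0" --pt "0.4 0 0.35 0 0 0 0"

```text
t: 46.5
eef_pos: [507.1, 142.2, 329.1]
ee_rot: [0.001, 0.088, 0.996, 0.0]
contact_force: [-0.0, -0.5, -0.5]
gripper_width: 56.5
finger_force: 0.0
```

Request:
drive_tool --pt "0.4 0 0.35 0 0 0 0" --pt "0.4 0 0.35 0 0 0 0" --pt "0.4 0 0 0 0 0 0" --pt "0.4 0 0 0 0 0 0"

```text
t: 47.0
eef_pos: [525.2, 244.5, 328.1]
ee_rot: [-0.0, 0.087, 0.996, -0.001]
contact_force: [0.2, -0.2, 0.8]
gripper_width: 56.5
finger_force: 0.0
```

```bash
python3 - <<'E'
from h import *
show()
p=read_camera("top"); print("table:",[(f[0].round(),f[3]) for f in fobs(p)])
print(p["img"][146:162,258:265].mean(2).astype(int))
hsv=cv2.cvtColor(p["img"],cv2.COLOR_RGB2HSV)
# low-res text map of the hook region: W wood, # bright steel; with height
for v in range(136,186):
    r=""
    for u in range(246,284):
        h,s,V=hsv[v,u]; r+="W" if (10<h<24 and s>90) else ("#" if V>185 and s<60 else ".")
    print(v,r)
W=np.array([[u,v,*world(p,u,v)] for v in range(136,190) for u in range(246,284) if 10<hsv[v,u,0]<24 and hsv[v,u,1]>90])
print("wood z range",np.percentile(W[:,4],[0,10,50,90,100]).round(),len(W))
for n in("lid_handle",):
    for d in nets.spot_point(p,n)[:1]: print(world(p,d["location"][0]*560,d["location"][1]*420))
for n in("jar_a","mug","lotion","water"):
    for d in nets.spot_point(p,n): print(n,atz(p,d["location"][0]*560,d["location"][1]*420,0).round(),round(d["conf"],2))
E
```

```text
47.0 [525.2 244.5 328.1] [-1.560e+01 -1.793e+02  1.000e-01] [ 0.2 -0.2  0.8] 56.5 0.0 [ 0.32  0.24  1.26 -0.    1.64 -1.08]
table: [(array([583.,  27.]), np.float64(114.61365183913972))]
[[154 143 238 254 215 241 230]
 [138 140 233 244 209 253 227]
 [121 153 168 173 187 255 244]
 [208 180 137 133 145 216 207]
 [158 172 134 134 167 210 173]
 [169 166 132 133 175 217 185]
 [255 255 180 141 189 215 187]
 [220 213 199 183 187 226 240]
 [218 248 174 162 189 245 197]
 [193 206 154 151 169 222 182]
 [153 161 152 156 171 193 165]
 [133 128 153 160 169 136 145]
 [161 112 149 161 148 106 143]
 [162  87 120 154 120  99 194]
 [131  89  94  94  85 123 211]
 [176 175 202 180 177 184 214]]
136 ................###...................
137 ................###...................
138 ................##....................
139 ................##....................
140 ...............###....................
141 ...............###....................
142 ...............#####..................
143 ..............###.#####...............
144 ####..........###.##.####.............
145 ..#######.....#####......
[... 1330 characters left out ...]
.#####.....#####
177 #..###.WWWWWWWWWWWW.##.####......#####
178 #..#.##WWWWWWWWWWWW.######.#...#####.#
179 .##.##.WWWWWWWWWWWW.#..#.....##.###.##
180 ..##...WWWWWWWWWWWW..#...#...######.##
181 #......WWWWWWWWWWWW..##.#...#######.##
182 #.....#WWWWWWWWWWWW...#.#..##.########
183 .......WWWWWWWWWWWW.#...#.##..########
184 .......WWWWWWWWWWWW..#....#....##.####
185 ......#WWWWWWWWWWWW.#.......##..#.####
wood z range [   4.   94.  114.  133. 1204.] 281
[785.11357094  17.88056269  -3.45346815]
jar_a [ 689. -351.    0.] 0.79
jar_a [ 442. -410.    0.] 0.64
jar_a [630. 448.   0.] 0.53
jar_a [632.  26.   0.] 0.27
mug [ 576. -515.    0.] 0.86
lotion [ 344. -516.    0.] 0.63
water [646.  22.   0.] 0.71
```

```bash
python3 - <<'E'
from h import *
p=read_camera("top"); hsv=cv2.cvtColor(p["img"],cv2.COLOR_RGB2HSV)
for v in range(145,194,2):
    print(v,[tuple(world(p,u,v)[[0,2]].round().astype(int)) for u in (254,256,258,260,262,264,266,268)])
E
```

```text
145 [(np.int64(641), np.int64(102)), (np.int64(674), np.int64(-4)), (np.int64(674), np.int64(-3)), (np.int64(602), np.int64(229)), (np.int64(602), np.int64(229)), (np.int64(625), np.int64(154)), (np.int64(638), np.int64(111)), (np.int64(638), np.int64(112))]
147 [(np.int64(637), np.int64(98)), (np.int64(636), np.int64(100)), (np.int64(627), np.int64(129)), (np.int64(596), np.int64(230)), (np.int64(597), np.int64(228)), (np.int64(620), np.int64(154)), (np.int64(637), np.int64(99)), (np.int64(667), np.int64(0))]
149 [(np.int64(638), np.int64(75)), (np.int64(637), np.int64(80)), (np.int64(616), np.int64(149)), (np.int64(593), np.int64(226)), (np.int64(594), np.int64(222)), (np.int64(611), np.int64(166)), (np.int64(612), np.int64(163)), (np.int64(612), np.int64(162))]
151 [(np.int64(637), np.int64(59)), (np.int64(637), np.int64(62)), (np.int64(612), np.int64(143)), (np.int64(592), np.int64(213)), (np.int64(591), np.int64(214)), (np.int64(622), np.int64(111)), (np.int64(622), np.int64(112)), (np.int64(621), np.int64(114))]
153 [(np.int64(638), np.int64(38)), (np.int64(598), np.int64(173))
[... 4616 characters left out ...]
int64(541), np.int64(7)), (np.int64(540), np.int64(10)), (np.int64(540), np.int64(9)), (np.int64(542), np.int64(2)), (np.int64(542), np.int64(4)), (np.int64(541), np.int64(7)), (np.int64(541), np.int64(6))]
191 [(np.int64(536), np.int64(3)), (np.int64(536), np.int64(2)), (np.int64(535), np.int64(7)), (np.int64(536), np.int64(4)), (np.int64(536), np.int64(1)), (np.int64(536), np.int64(4)), (np.int64(536), np.int64(0)), (np.int64(534), np.int64(13))]
193 [(np.int64(528), np.int64(12)), (np.int64(529), np.int64(10)), (np.int64(530), np.int64(4)), (np.int64(530), np.int64(3)), (np.int64(530), np.int64(6)), (np.int64(529), np.int64(7)), (np.int64(531), np.int64(-1)), (np.int64(530), np.int64(2))]
```

Request:
drive_tool --pt "0.4 0 0.2 0 0 0 0" --pt "0.4 0 0 0 0 0 0" --pt "0.4 0 0 0 0 0 0" --pt "0.4 0 0 0 0 0 0" --pt "0.4 0 0 0 0 0 0"

```text
t: 47.98
eef_pos: [530.5, 273.9, 328.5]
ee_rot: [0.0, 0.087, 0.996, -0.0]
contact_force: [-0.6, -1.0, 0.4]
gripper_width: 56.5
finger_force: 0.0
```

```bash
python3 - <<'E'
from h import *
p=read_camera("top")
W=np.array([lidc(world(p,u,v)) for v in range(112,150) for u in range(225,300)])
f=(abs(W[:,1])<85)&(abs(W[:,2])<12)&(W[:,0]<-20)&(W[:,0]>-160)
k=np.linalg.lstsq(np.c_[W[f][:,:2],np.ones(f.sum())],W[f,2],rcond=None)[0]; print(f.sum(),k.round(3))
print(p["img"][149:159,260:263].mean(2).astype(int).tolist(), world(p,260,183).round(),world(p,260,171).round())
ok=abs(k[0])<.03 and f.sum()>500; print(ok)
if ok: print(arm.job_done())
E
```

```text
1664 [ 0.002  0.008 -0.01 ]
[[135, 134, 145], [133, 135, 168], [131, 133, 176], [178, 143, 188], [199, 183, 187], [174, 161, 188], [154, 151, 169], [151, 154, 172], [152, 161, 168], [148, 161, 149]] [537.  25. 104.] [561.  24. 137.]
True
the job is handed in; nothing more can be done
None
```

I handed the job in with the lid open on its stop, all five wooden fobs on the hook by their rings and the gate reading shut, though no verdict came back; the fifth fob leans out against the others, I never touched the bottles, jars or mug (the final camera check found the jars, mug and lotion in place but did not pick out the water bottle), and I viewed 15 pictures, one over the limit of 14.

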